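# Reload the spring-fed battery magazine at the telegraphy table

## Task

Load the two charged green cells from the charger into the battery magazine, on top of the cell already there, buttons to the red end like that one. Press each one down onto the sprung pile until both catches snap out over it and hold it, without forcing the pile against its stop; leave the orange cell charging and everything else on the table as it is.

Things in the scene. Friction and masses are not known exactly. Their poses are not given: they have to be found in the camera images.
- cell_green_a: Charged cell to load: size-D, green sleeve, a cylinder 33 mm across, 61.5 mm long with its button, 0.16 kg. Origin at mid-length on its axis; x runs along it to the button end (black band there); it may be rolled about x. It lies level in a charger bay on ribs narrower (30 mm) than itself, its axis 23 mm above the charger's flat deck: fingers can reach down past its sides to the deck.
- cell_green_b: The other charged cell to load, the same in all respects (green sleeve), in another bay.
- cell_green_a_button (a point): Tip of the button of that green cell, 31.5 mm from its origin.
- cell_green_b_button (a point): Tip of the button of that green cell, 31.5 mm from its origin.
- cell_stored_button (a point): Tip of the button of the stored cell.
- cell_orange: The cell that is still charging: same size, orange sleeve, in a third bay. It stays there.
- cell_stored: The cell already in the magazine: like the green ones, button to the red end, held under the catches with its axis 10 mm below the mouth point.
- charger: Dark grey four-bay charger, 176 x 150 mm, deck 32 mm above the table, fixed. Origin on the table under its centre. Bays run along its x at x = +-43, y = +-44 mm, buttons to +x; one is empty. Blocks 28 mm wide stand 2 to 3 mm off both ends of each cell, 3 mm higher than its axis.
- magazine: Battery magazine, fixed: a dark tube in which cells lie one on another, on a stand with a 125 x 120 mm base. Origin on the table. The tube leans 0.26 rad (15 degrees) towards the magazine's -x, so its open top faces that way a little. Red plate on the end where the buttons belong (+y), clear shutter on the other.
- mouth (a point): Middle of the magazine's mouth, level with its catches, 140 mm above the table. Its frame leans with the tube: z points out along the tube (cells go in along -z), y along the lying cells to the red end. Cells lie along y with 34.8 mm of room across and 65 mm along. Held under the catches, the topmost cell has its axis at about z = -10 mm and its top at +6.5 mm; those below follow 33 mm apart.
- seat (a point): 23 mm out from the mouth along its z: where the axis of a new cell lies when set loosely on the pile (its top 39.5 mm out from the mouth). Four corner posts rise to 40 mm out from the mouth, end plates to 28 mm, all flared. Between the posts the long sides are open for 42 mm along y, so fingers closing across the cell's middle, open or shut, pass down to about 3 mm out from the mouth.
- follower (a joint): Travel of the orange spring-loaded follower under the pile, m, down the tube: about 0 with one cell held by the catches, 0.033 with two, 0.066 with three; stop at 0.071, when the top of a third cell is 1.5 mm out from the mouth. Spring 7 N at 0, plus 120 N/m. Pressing in the first new cell takes about 10 N, the next about 15 N.
- catch_near (a joint): Angle, rad, of the sprung steel catch along the mouth's -x side (over the middle 40 mm, 14 mm from the centre line): 0 out, folded down to about 0.9 by a passing cell. The cell must be let go and pressed on its top; both catches have snapped out when its top is under 4 mm out from the mouth. Stopped short, often only one has and the cell stays 2 mm or more too high.
- catch_far (a joint): The same for the catch on the mouth's +x side.
- paddle_key: Bystander: black two-paddle telegraph key, 85 x 75 x 54 mm.
- straight_key: Bystander: brass straight key on a dark wooden base, 130 x 75 x 60 mm.
- keyer_box: Bystander: white keyer box with two knobs, 95 x 65 x 40 mm.
- mouse: Bystander: black computer mouse, 105 x 60 x 36 mm.
- mug: Bystander: blue mug, 80 mm across, 92 mm high.
- headphones: Bystander: black and silver headphones lying down, about 190 x 160 x 76 mm.
- handheld: Bystander: dark handheld radio lying on its back, 110 x 56 x 34 mm, with a stub aerial 105 mm long.
Things that resemble listed ones, but are neither listed nor needed, are in the scene too. Leave any purple look-alike of the cell_green_b alone.

How it is judged:
By the outcome, as a careful person would: the job done as asked, in the order asked, and still so for the second after the job is handed in, with the robot touching nothing.
It also fails if it takes over 72 s, if anything falls off the work surface, if the arm or the gripper's body presses on something with over 40 N, if the wrist force passes 120 N, or if a joint passes its speed limit or range.

## Robot

A 6-joint arm with a two-finger parallel gripper is mounted at the origin on the work surface. World frame = base frame: x ahead of the robot, y to its left, z up, the work surface at z = 0. Lengths are in m, angles in rad, forces in N, time in s.
With the tool pointing down it reaches from about 0.275 to 0.85 m from the base axis. Payload 19 kg.
Tool frame: the origin (TCP) lies at the centre of the arm's flange, where the gripper is bolted on; the fingertips stand nose_length ahead of it and the grasp point (between the pads) lies 155 mm ahead of it (nose_length is the distance from the TCP to the fingertips, in m); z points along the fingers, y is the line along which they close (so a half turn about z gives the same grasp; the last joint's range is limited). The gripper opens to 85 mm and grips with 20 to 120 N. Pads are 22 mm wide; open, the fingers measure 114 mm over their backs; the gripper's body (76 mm by 85 mm) begins 54 mm behind the grasp point. The pads swing forward as they close: fully open they stand 13 mm farther back than shut.
Start: joints at [-1.379, 0.15, 1.437, -0, 1.554, -0.134], TCP at [0.184, -0.545, 0.405] pointing down, gripper open.
Joint ranges: [-2.8, 2.8], [-0.68, 2.1], [0.12, 2.68], [-1.39, 4.53], [0.16, 2.79], [-2.81, 2.81]. Speed limits (rad/s): [1.89, 1.89, 2.22, 3.01, 3.01, 3.01].

## Interface

Orientations are given as a unit quaternion [x, y, z, w].
In Python, from workcell import * gives the robot as it stands. The module is installed in compiled form; this text tells all that it offers.
- The arm moves only by the tool servo_tool, never from a script. Its argument "commands" is one flat list of numbers, 7 for each row, row after row: the finger opening in mm, from 0 to 85.4, then the shift along the world's x, y, z in units of 50 mm (1.0 is 50 mm), then the turn, a rotation vector about the world's x, y, z in units of 8 degrees (1.0 is 8 degrees). A call has 1 to 20 rows; each row shifts and turns the commanded pose from where the row before left it; what a row does not reach is not made up. A row lasts 1/8 s, in which the tool goes at most 62.5 mm and 10.7 degrees, less where a joint would pass 70% of its speed; a pose out of reach is approached as far as the arm can. A call is refused whole if a number of a shift passes 1 or a number of a turn 1, either way. A call with a gripper value outside its range is refused whole. The fingers move at their own pace and stop on an object; the grip force is fixed at half the most. Time passes only in rows, so rows that do not move let the fingers close. It gives the time, the measured TCP pose, the force, the opening and the grip force at its end, in the units of the state.
- sense(): the state, without advancing time (a new reading comes with each control period).
- snapshot(name): name is "side" or "top" or "wrist"; returns the picture (384x512x3 uint8, red, green, blue); there is no depth.
- get_calibration(name): a dict with "fov_y" (degrees; the focal length in pixels is half the picture's height over the tangent of half this angle, whatever the lens; pixels are square), "cx", "cy" (the principal point, pixels), "extrinsics" (4x4, takes a point from world to camera coordinates); the wrist camera has in their place "tool_from_camera" (4x4, takes a point from camera to tool coordinates, whose origin is the TCP and whose axes are the flange's). Camera axes: x right, y down, z forward; pixel columns grow to the right and rows downward; lengths in m; the calibration is good to about 2 mm. The wrist camera is an equidistant fisheye: a pixel r from the principal point sees the ray r / f radians off the axis. A picture is of the moment at which its call begins: read the wrist's pose just before it. get_calibration takes no time and is no camera call.
- sign_off(): hands the job in; it is judged then, once.
Trained networks look in the newest picture that a camera, given by its name, has taken for a name from the list of things; names that differ only in an ending like _2 or _b are one class to them, and where a whole thing is asked for, a point or a joint stands for the part that bears it (a point fixed in the world has none). Each returns a list of dicts, best first, with "score" (0 to 1); they miss things now and then, are a little off and sometimes report something else, mostly with a low value. They report only what shows in the picture. A call takes as long as a camera call. They do not tell look-alikes from the thing itself.
- find_in(camera, query): "box" ([centre column, centre row, width, height] in pixels, round what is visible of it).
- silhouettes(camera, query): "region" (384x512 bool, what is visible of it) and "box" ([centre column, centre row, width, height] in pixels, round what is visible of it).
- pinpoint(camera, query): "centre" ([column, row] in pixels: a listed point, or the origin of a listed thing).
The state is a dict: "clock": time; "qpos": joint angles; "dq": joint speeds; "tau": joint torques, N m; "position": TCP position; "tool_rot": TCP orientation; "force": force on the tool from outside, world axes, zero at the start; "ft_torque": the same for the moment, N m; "width": opening from 0.0 (shut) to 1.0 (fully open); "grasp_force": force on a finger pad.
Only numpy, scipy, OpenCV 4.12 (cv2) and the standard library are available. Lean on these libraries where they do the work, as an engineer would, in place of code of your own. Each camera call takes 0.05 s, during which the arm holds its last target. There are 200 camera calls.

## Working session

There is one attempt and no reset: what is moved stays moved. The work goes in short steps, Python scripts to look and compute and a tool call to move; the robot and the scene stay as the last step left them, time stands still between calls to the robot, and variables do not carry over. Pictures are saved under pics/ and viewed, at most 10 in all, crops included, and the job is handed in when it is done.

Besides the shell and the picture viewer there is one more tool, called by a JSON object that holds its "api" and its "payload". servo_tool: Moves the arm, as the interface text tells. Its arguments: {"type":"object","properties":{"commands":{"type":"array","items":{"type":"number"}}},"required":["commands"]}

```bash
mkdir -p pics
cat > h.py <<'E'
from workcell import *
import numpy as np, cv2
from scipy.spatial.transform import Rotation as R
def ray(cam,px,s=None):
    c=get_calibration(cam); f=192/np.tan(np.radians(c["fov_y"]/2)); d=np.array([px[0]-c["cx"],px[1]-c["cy"]])
    if cam=="wrist":
        r=np.hypot(*d); t=r/f; v=np.r_[d/max(r,1e-9)*np.sin(t),np.cos(t)]
        T=np.array(c["tool_from_camera"]); W=np.eye(4); W[:3,:3]=R.from_quat(s["tool_rot"]).as_matrix(); W[:3,3]=s["position"]; M=W@T
    else:
        v=np.r_[d/f,1]; M=np.linalg.inv(np.array(c["extrinsics"]))
    v=M[:3,:3]@v; return M[:3,3],v/np.linalg.norm(v)
def atz(cam,px,z,s=None):
    o,v=ray(cam,px,s); return o+v*(z-o[2])/v[2]
def proj(cam,p,s=None):
    c=get_calibration(cam); f=192/np.tan(np.radians(c["fov_y"]/2))
    if cam=="wrist":
        T=np.array(c["tool_from_camera"]); W=np.eye(4); W[:3,:3]=R.from_quat(s["tool_rot"]).as_matrix(); W[:3,3]=s["position"]; E=np.linalg.inv(W@T)
    else: E=np.array(c["extrinsics"])
    q=E[:3,:3]@p+E[:3,3]
    if cam=="wrist":
        r=np.hypot(q[0],q[1]); t=np.arctan2(r,q[2]); return np.array([c["cx"],c["cy"]])+q[:2]/max(r,1e-9)*t*f
    return np.array([c["cx"],c["cy"]])+q[:2]/q[2]*f
def tri(obs):
    A=np.zeros((3,3));b=np.zeros(3)
    for o,v in obs:
        P=np.eye(3)-np.outer(v,v);A+=P;b+=P@o
    return np.linalg.solve(A,b)
def save(cam,n):
    im=snapshot(cam); cv2.imwrite(f"pics/{n}.png",im[:,:,::-1]); return im
E
python3 - <<'E'
from h import *
s=sense(); print(s)
a=[save(c,c+"0") for c in ("top","side","wrist")]
cv2.imwrite("pics/ts.png",cv2.resize(np.vstack(a[:2])[:,:,::-1],(512,768))[:,:])
for c in ("top","side"):
    print(c,get_calibration(c)["fov_y"],np.round(np.linalg.inv(get_calibration(c)["extrinsics"])[:3],3).tolist())
    for q in ("cell_green_a","cell_orange","cell_stored","charger","magazine","mouth","cell_green_a_button","cell_stored_button"):
        print(q,[(np.round(d["centre"]).tolist(),round(d["score"],2)) for d in pinpoint(c,q)])
print(get_calibration("wrist"))
E
```

```text
{'clock': 0.0, 'qpos': array([-1.37896513e+00,  1.50970039e-01,  1.43806485e+00,  1.92169633e-05,
        1.55379498e+00, -1.34006432e-01]), 'dq': array([-9.45142673e-04,  7.54512574e-04,  1.92697041e-05, -7.66521516e-04,
       -1.55495558e-03,  1.25631514e-03]), 'tau': array([ 1.60457424e-03, -7.13042879e+01, -5.70874035e+01, -2.14075362e-04,
        8.93886492e-03, -2.02017475e-06]), 'position': array([ 0.18403016, -0.54470424,  0.40406758]), 'tool_rot': array([ 9.86757897e-01,  1.62198861e-01, -8.28001175e-06, -6.18628792e-04]), 'force': array([-0.72919152,  0.06290854,  0.06778515]), 'ft_torque': array([-0.00981534,  0.01995903,  0.02948854]), 'grasp_force': 0.0, 'width': 1.0038331196263037}
top 49.850110303392505 [[-0.037, -0.976, 0.215, 0.312], [-0.999, 0.035, -0.011, -0.005], [0.003, -0.215, -0.977, 1.283]]
cell_green_a [([313.0, 277.0], 0.65), ([253.0, 184.0], 0.58), ([318.0, 158.0], 0.56), ([309.0, 191.0], 0.55), ([339.0, 203.0], 0.52), ([238.0, 226.0], 0.49)]
cell_orange [([332.0, 226.0], 0.75), ([403.0, 243.0], 0.58)]
cell_stored [([166.0, 206.0], 0.61)]
charger [([320.0,
[... 497 characters left out ...]
0.0], 0.6)]
cell_stored [([307.0, 189.0], 0.57), ([220.0, 234.0], 0.49)]
charger [([292.0, 195.0], 0.9)]
magazine [([216.0, 263.0], 0.75)]
mouth [([220.0, 229.0], 0.82)]
cell_green_a_button [([288.0, 173.0], 0.52)]
cell_stored_button [([216.0, 238.0], 0.42)]
{'fov_y': 65.70646984690485, 'cx': 252.4747197343362, 'cy': 195.95840923456274, 'tool_from_camera': array([[ 5.34164452e-04, -9.58041628e-01, -2.86628598e-01,
         7.27861415e-02],
       [ 9.99999778e-01,  6.25795116e-04, -2.28077169e-04,
        -4.89020035e-05],
       [ 3.97878199e-04, -2.86628413e-01,  9.58041750e-01,
         2.99287113e-02],
       [ 0.00000000e+00,  0.00000000e+00,  0.00000000e+00,
         1.00000000e+00]])}
```

```bash
python3 -c "
import cv2,numpy as np
t=cv2.imread('pics/top0.png')[110:310,110:440];s=cv2.imread('pics/side0.png')[140:320,160:360]
a=cv2.resize(t,(800,485)[:2],interpolation=2);cv2.imwrite('pics/a.png',a);cv2.imwrite('pics/b.png',cv2.resize(s,(660,594),interpolation=2))"
```

```text
(no output)
```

View pics/a.png

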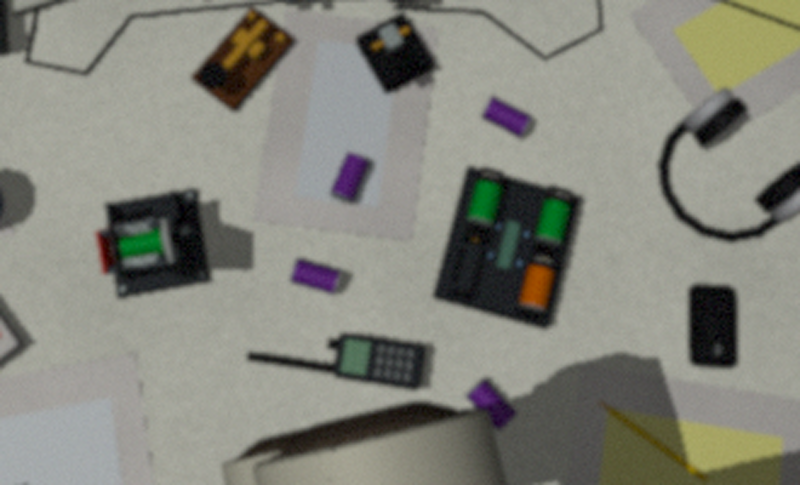

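View pics/b.png

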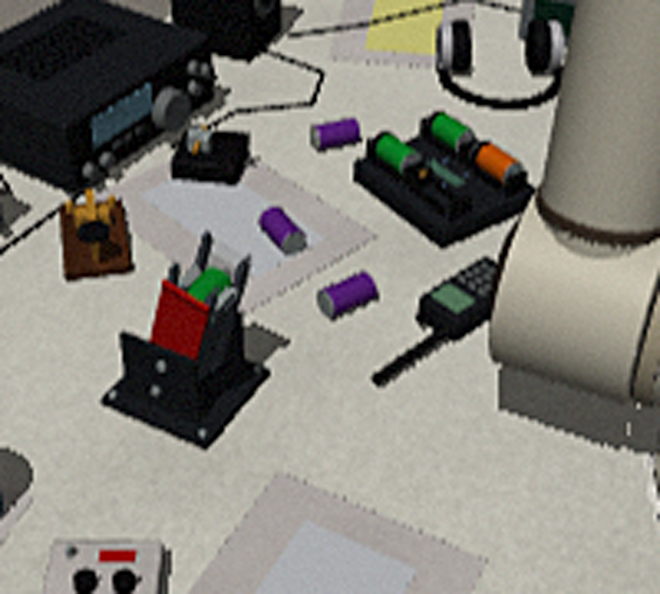

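The top view shows the charger with greens at about (309,191) and (339,203), orange at (332,226), and the magazine at (166,207) with its red plate to the left (+y). The purple cells are look-alikes. Next I'll compute positions.

Run:
```python
from h import *
for p in ((309,191),(339,203),(332,226)): print(p,atz("top",p,.055).round(4))
for q in((313,277),(253,184),(318,158)): print("purple?",atz("top",q,.02).round(3))
print("charger",atz("top",(320,211),.0).round(4),tri([ray("top",(320,211)),ray("side",(292,195))]).round(4))
D={}
for c in("top","side"):
    for q in("mouth","cell_stored_button","magazine","seat","cell_stored"):
        d=pinpoint(c,q)
        if d: D[c,q]=d[0]["centre"]; print(c,q,np.round(d[0]["centre"],1),round(d[0]["score"],2))
for q in("mouth","cell_stored_button","magazine","seat","cell_stored"):
    if (("top",q) in D) and (("side",q) in D): print(q,tri([ray(c,D[c,q]) for c in("top","side")]).round(4))
print("mouth top z.14",atz("top",D["top","mouth"],.14).round(4),atz("side",D["side","mouth"],.14).round(4))
```

```text
(309, 191) [ 0.5789 -0.1764  0.055 ]
(339, 203) [ 0.5385 -0.2648  0.055 ]
(332, 226) [ 0.4694 -0.2384  0.055 ]
purple? [ 0.323 -0.177  0.02 ]
purple? [ 0.615 -0.007  0.02 ]
purple? [ 0.693 -0.217  0.02 ]
charger [ 0.5253 -0.2146  0.    ] [ 0.5273 -0.21    0.0151]
top mouth [166.1 207.5] 0.82
top cell_stored_button [157.4 212.7] 0.79
top magazine [175.9 216.2] 0.95
top seat [163.4 213.2] 0.97
top cell_stored [165.8 205.7] 0.61
side mouth [220.5 229. ] 0.82
side cell_stored_button [215.7 237.5] 0.42
side magazine [215.8 262.9] 0.75
side seat [223.2 221.9] 0.58
side cell_stored [306.8 189.1] 0.57
mouth [0.5254 0.2386 0.1359]
cell_stored_button [0.5162 0.2672 0.1248]
magazine [ 0.5346  0.2457 -0.0153]
seat [0.5063 0.2399 0.1731]
cell_stored [0.3928 0.1614 0.345 ]
mouth top z.14 [0.5274 0.2395 0.14  ] [0.5187 0.2413 0.14  ]
```

{"api": "servo_tool", "payload": {"commands": [85, 0.77, 0.65, -0.09, 0, 0, -0.425, 85, 0.77, 0.65, -0.09, 0, 0, -0.425, 85, 0.77, 0.65, -0.09, 0, 0, -0.425, 85, 0.77, 0.65, -0.09, 0, 0, -0.425, 85, 0.77, 0.65, -0.09, 0, 0, -0.425, 85, 0.77, 0.65, -0.09, 0, 0, -0.425, 85, 0.77, 0.65, -0.09, 0, 0, -0.425, 85, 0.77, 0.65, -0.09, 0, 0, -0.425, 85, 0.77, 0.65, -0.09, 0, 0, -0.425, 85, 0.77, 0.65, -0.09, 0, 0, -0.425, 85, 0, 0, 0, 0, 0, 0, 85, 0, 0, 0, 0, 0, 0]}}

```text
clock: 2.95
position: [0.5689, -0.2198, 0.3595]
tool_rot: [0.991, -0.133, -0.0, -0.0]
force: [0.1, 0.3, 0.3]
width: 0.992
grasp_force: 0.0
```

Run:
```python
from h import *
s=sense(); print(s["clock"],s["position"].round(4),R.from_quat(s["tool_rot"]).as_matrix().round(3).tolist(),s["qpos"].round(2))
im=save("wrist","w1")
for q in ("cell_green_a","cell_orange","cell_green_a_button","charger"):
    for d in pinpoint("wrist",q):
        z=.032 if q=="charger" else .055
        print(q,np.round(d["centre"],1),round(d["score"],2),atz("wrist",d["centre"],z,s).round(4))
for d in silhouettes("wrist","cell_green_a"):
    m=d["region"]; c=im[m].mean(0); p=cv2.minAreaRect(np.argwhere(m)[:,::-1].astype(np.float32))
    cs=[atz("wrist",x,.055,s)[:2] for x in cv2.boxPoints(p)]
    print(round(d["score"],2),np.round(d["box"]),c.round(),atz("wrist",p[0],.055,s).round(4),np.round(cs,3).tolist())
```

```text
2.95 [ 0.5689 -0.2198  0.3595] [[0.965, -0.264, -0.0], [-0.264, -0.965, 0.0], [-0.0, 0.0, -1.0]] [-0.49  0.24  1.42 -0.    1.48  1.34]
cell_green_a [218.   65.1] 0.94 [ 0.6875 -0.2198  0.055 ]
cell_green_a [ 79.4 183.8] 0.91 [ 0.6218 -0.0413  0.055 ]
cell_green_a [300.1 191.4] 0.76 [ 0.552 -0.263  0.055]
cell_green_a [211.4 191.8] 0.63 [ 0.5741 -0.1802  0.055 ]
cell_green_a [ 89.5 282.5] 0.6 [0.5049 0.0062 0.055 ]
cell_orange [291.3 273.7] 0.78 [ 0.4641 -0.2347  0.055 ]
charger [252.8 214.4] 0.67 [ 0.5331 -0.2105  0.032 ]
0.93 [221.  65.  67.  43.] [123.  76. 149.] [ 0.6892 -0.2203  0.055 ] [[0.692, -0.188], [0.718, -0.203], [0.688, -0.252], [0.662, -0.237]]
0.92 [ 89. 280.  47.  24.] [103.  66. 123.] [0.5103 0.0048 0.055 ] [[0.505, 0.052], [0.536, 0.025], [0.515, -0.036], [0.485, -0.014]]
0.77 [ 79. 187.  22.  58.] [105.  66. 126.] [ 0.6222 -0.0371  0.055 ] [[0.654, -0.033], [0.644, -0.065], [0.59, -0.04], [0.599, -0.005]]
0.66 [301. 197.  38.  71.] [ 51. 136.  74.] [ 0.5473 -0.2625  0.055 ] [[0.519, -0.236], [0.585, -0.257], [0.574, -0.288], [0.507, -0.269]]
0.66 [213. 193.  31.  69.] [ 49. 130.  71.] [ 0.5748 -0.1789  0.055 ] [[0.611, -0.173], [0.602, -0.204], [0.537, -0.185], [0.546, -0.151]]
```

View pics/w1.png

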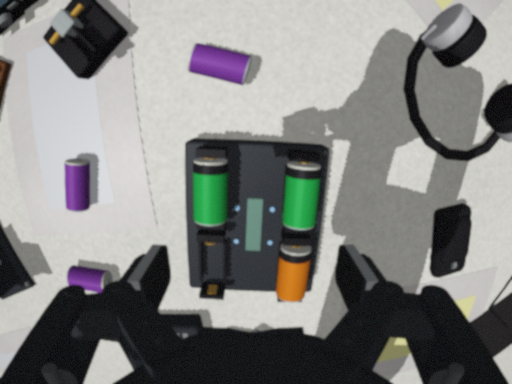

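The wrist view shows the two greens at (210,192) and (302,195), buttons up in the picture (charger +x), and the tool already aligned with them. I'll go above the left green first.

{"api": "servo_tool", "payload": {"commands": [55, 0.05, 0.4, -0.8, 0, 0, 0, 55, 0.05, 0.4, -0.8, 0, 0, 0, 55, 0, 0, -0.6, 0, 0, 0, 55, 0, 0, -0.2, 0, 0, 0, 55, 0, 0, 0, 0, 0, 0]}}

```text
clock: 3.88
position: [0.574, -0.1802, 0.24]
tool_rot: [0.991, -0.134, -0.0, -0.0]
force: [0.7, 0.3, -0.5]
width: 0.644
grasp_force: 0.0
```

Run:
```python
from h import *
s=sense(); print(s["position"].round(4))
im=save("wrist","w2")
M=R.from_quat(s["tool_rot"]).as_matrix()
for d in silhouettes("wrist","cell_green_a"):
    m=d["region"]; c=im[m].mean(0)
    if c[1]<c[0]: continue
    print(np.round(d["box"]),c.round())
    b=d["box"]
    for px in ((b[0],b[1]),(b[0],b[1]-b[3]/2),(b[0],b[1]+b[3]/2),(b[0]-b[2]/2,b[1]),(b[0]+b[2]/2,b[1])):
        print((M.T@(atz("wrist",px,.06,s)-s["position"])).round(4))
for d in pinpoint("wrist","cell_green_a"): print(np.round(d["centre"]),(M.T@(atz("wrist",d["centre"],.055,s)-s["position"])).round(4))
```

```text
[ 0.574  -0.1802  0.24  ]
[390. 236.  69. 101.] [30. 76. 42.]
[0.0029 0.0824 0.18  ]
[0.034  0.0774 0.18  ]
[-0.0341  0.0903  0.18  ]
[0.0037 0.0595 0.18  ]
[0.0016 0.1083 0.18  ]
[253. 241.  64. 117.] [ 39. 102.  56.]
[0.0015 0.0003 0.18  ]
[0.035  0.0003 0.18  ]
[-0.0389  0.0004  0.18  ]
[ 0.0014 -0.0176  0.18  ]
[0.0014 0.0183 0.18  ]
[252. 239.] [ 0.0009 -0.0003  0.185 ]
[260.  27.] [0.1171 0.0041 0.185 ]
[ 44. 213.] [ 0.0141 -0.1402  0.185 ]
[390. 238.] [-0.0004  0.0855  0.185 ]
```

View pics/w2.png

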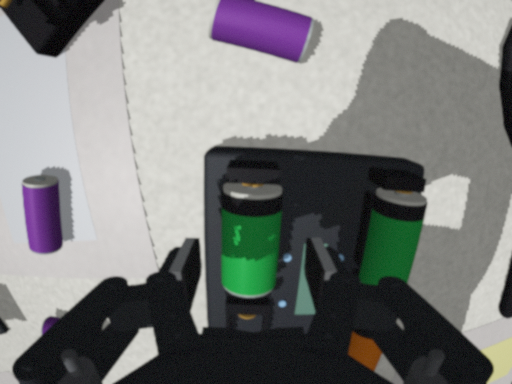

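The left green cell is centred at (252,240) between the fingers, so I can descend and grip.

{"api": "servo_tool", "payload": {"commands": [55, 0, 0, -0.2, 0, 0, 0, 55, 0, 0, -0.2, 0, 0, 0, 55, 0, 0, -0.1, 0, 0, 0, 55, 0, 0, 0, 0, 0, 0]}}

```text
clock: 4.53
position: [0.5739, -0.1797, 0.2141]
tool_rot: [0.991, -0.133, -0.0, -0.0]
force: [-0.9, -0.2, -0.5]
width: 0.649
grasp_force: 0.0
```

{"api": "servo_tool", "payload": {"commands": [20, 0, 0, 0, 0, 0, 0, 20, 0, 0, 0, 0, 0, 0, 20, 0, 0, 0, 0, 0, 0, 20, 0, 0, 0, 0, 0, 0]}}

```text
clock: 5.03
position: [0.5742, -0.1792, 0.2152]
tool_rot: [0.991, -0.133, 0.0, -0.001]
force: [0.1, 7.5, 3.5]
width: 0.364
grasp_force: 58.7
```

```bash
cat >> h.py <<'E'
def magR(yaw):  # columns: mouth x,y,z in world
    return R.from_euler("z",yaw,degrees=True).as_matrix()@R.from_euler("y",-15,degrees=True).as_matrix()
def toolR(yaw):
    m=magR(yaw); return np.c_[m[:,1],m[:,0],-m[:,2]]
def delta(p,Rt,s=None):
    s=s or sense(); d=(np.array(p)-s["position"])/.05
    rv=R.from_matrix(Rt@R.from_quat(s["tool_rot"]).as_matrix().T).as_rotvec(degrees=True)/8
    return d.round(3),rv.round(3)
E
python3 - <<'E'
from h import *
m=magR(9.5); t=np.array([.5265,.239,.14])+.33*m[:,2]; print(t, delta(t,toolR(9.5)), sense()["qpos"].round(2))
E
```

```text
[0.44226107 0.22490324 0.45875552] (array([-2.639,  8.082,  4.871]), array([-1.665, -1.496, 14.257])) [-0.43  0.33  1.61  0.    1.2   1.41]
```

{"api": "servo_tool", "payload": {"commands": [20, 0, 0, 0.5, 0, 0, 0, 20, 0, 0, 1, 0, 0, 0, 20, 0, 0, 1, 0, 0, 0, 20, -0.165, 0.505, 0.148, -0.104, -0.0935, 0.891, 20, -0.165, 0.505, 0.148, -0.104, -0.0935, 0.891, 20, -0.165, 0.505, 0.148, -0.104, -0.0935, 0.891, 20, -0.165, 0.505, 0.148, -0.104, -0.0935, 0.891, 20, -0.165, 0.505, 0.148, -0.104, -0.0935, 0.891, 20, -0.165, 0.505, 0.148, -0.104, -0.0935, 0.891, 20, -0.165, 0.505, 0.148, -0.104, -0.0935, 0.891, 20, -0.165, 0.505, 0.148, -0.104, -0.0935, 0.891, 20, -0.165, 0.505, 0.148, -0.104, -0.0935, 0.891, 20, -0.165, 0.505, 0.148, -0.104, -0.0935, 0.891, 20, -0.165, 0.505, 0.148, -0.104, -0.0935, 0.891, 20, -0.165, 0.505, 0.148, -0.104, -0.0935, 0.891, 20, -0.165, 0.505, 0.148, -0.104, -0.0935, 0.891, 20, -0.165, 0.505, 0.148, -0.104, -0.0935, 0.891, 20, -0.165, 0.505, 0.148, -0.104, -0.0935, 0.891, 20, -0.165, 0.505, 0.148, -0.104, -0.0935, 0.891]}}

```text
clock: 7.4
position: [0.4415, 0.225, 0.4586]
tool_rot: [0.639, 0.758, 0.1, 0.085]
force: [0.6, 0.0, -2.7]
width: 0.363
grasp_force: 59.8
```

Run:
```python
from h import *
s=sense(); print(s["clock"],s["position"].round(4),s["width"],s["qpos"].round(2))
M=R.from_quat(s["tool_rot"]).as_matrix(); print((toolR(9.5).T@M).round(3).tolist())
im=save("wrist","w3")
for q in ("mouth","seat","cell_stored_button","cell_stored","magazine"):
    for d in pinpoint("wrist",q):
        z={"mouth":.14,"seat":.1622,"cell_stored":.1303,"cell_stored_button":.1303,"magazine":0}[q]
        print(q,np.round(d["centre"],1),round(d["score"],2),atz("wrist",d["centre"],z,s).round(4))
```

```text
7.4 [0.4415 0.225  0.4586] 0.3634194171919282 [ 0.33 -0.11  1.6  -0.04  1.39  0.16]
[[1.0, 0.004, -0.0], [-0.004, 1.0, 0.002], [0.0, -0.002, 1.0]]
mouth [243.5 179.9] 0.76 [0.5166 0.2389 0.14  ]
seat [247.2 186.6] 0.85 [0.5152 0.2373 0.1622]
cell_stored_button [247.9 152.3] 0.9 [0.5192 0.2668 0.1303]
cell_stored [244.8 180.1] 0.73 [0.5208 0.2369 0.1303]
magazine [236.2 162. ] 0.72 [0.5395 0.2363 0.    ]
magazine [353.3 236. ] 0.44 [0.7861 0.1262 0.    ]
magazine [300.1  15.5] 0.44 [0.6007 0.483  0.    ]
```

View pics/w3.png

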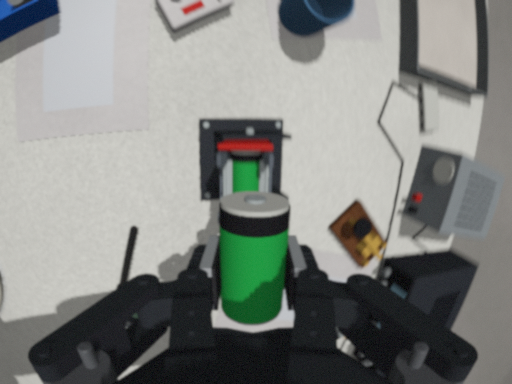

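The held cell sits at (253,258), button up, toward the red plate at (245,145), and the magazine is square to the tool. It is offset slightly, so I'll measure that from the red plate and stored cell.

Run:
```python
from h import *
s=sense(); M=R.from_quat(s["tool_rot"]).as_matrix()
im=cv2.imread("pics/w3.png")[:,:,::-1].astype(int)
red=(im[:,:,0]>110)&(im[:,:,1]<70)&(im[:,:,2]<70); red[:,:215]=0;red[:,275:]=0;red[:135]=0;red[170:]=0
r=np.argwhere(red); print("red",r.min(0),r.max(0))
for row in range(r[:,0].min(),r[:,0].max()+1):
    c=np.where(red[row])[0]; print(row,c.min(),c.max(),end="; ")
g=(im[:,:,1]>1.5*im[:,:,0])&(im[:,:,1]>50)
print()
for row in range(150,193,4):
    c=np.where(g[row,215:280])[0]+215; print(row,(c.min(),c.max()) if len(c) else 0,end="; ")
def pl(px,out):  # intersect with mouth plane 'out' using guess frame, result in mouth coords
    m=magR(9.5);O=np.array([.5265,.239,.14]); o,v=ray("wrist",px,s); a=m.T@(o-O); b=m.T@v
    return (a+b*(out-a[2])/b[2]).round(4)
print(); print("tool in mouth", (magR(9.5).T@(s["position"]-np.array([.5265,.239,.14]))).round(4))
for px in((218,142),(272,142),(245,142)): print("redtop",pl(px,.028))
for px in((247.9,152.3),(244.8,180)): print(pl(px,-.010))
for row in(165,180):
    c=np.where(g[row,215:280])[0]+215; print("green",pl((c.mean(),row),-.0),pl((c.min(),row),0),pl((c.max(),row),0))
i=cv2.resize(im[110:210,190:300].astype(np.uint8)[:,:,::-1],(660,600),interpolation=cv2.INTER_CUBIC); cv2.imwrite("pics/c3.png",i)
```

```text
red [141 218] [151 273]
141 225 267; 142 223 269; 143 219 271; 144 218 272; 145 218 272; 146 218 272; 147 218 273; 148 218 273; 149 219 272; 150 231 272; 151 270 270; 
150 0; 154 0; 158 0; 162 (np.int64(233), np.int64(258)); 166 (np.int64(233), np.int64(258)); 170 (np.int64(233), np.int64(258)); 174 (np.int64(233), np.int64(258)); 178 (np.int64(233), np.int64(258)); 182 (np.int64(233), np.int64(258)); 186 (np.int64(233), np.int64(258)); 190 (np.int64(233), np.int64(257)); 
tool in mouth [-0.0006 -0.001   0.3293]
redtop [-0.0318  0.0423  0.028 ]
redtop [0.0176 0.0421 0.028 ]
redtop [-0.0071  0.0421  0.028 ]
[-0.005  0.027 -0.01 ]
[-0.0085 -0.0029 -0.01  ]
green [-0.0074  0.0153  0.    ] [-0.0202  0.0154  0.    ] [0.0054 0.0153 0.    ]
green [-0.0075 -0.0005  0.    ] [-0.0205 -0.0005  0.    ] [ 0.0054 -0.0005  0.    ]
```

View pics/c3.png

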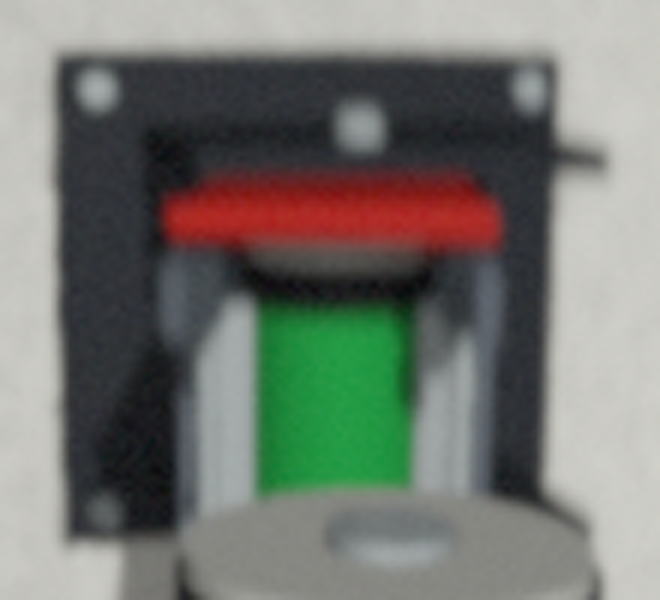

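```bash
cat >> h.py <<'E'
YAW=9.5; MO=np.array([.5195,.2378,.14])
def mouthpt(x,y,out): return MO+magR(YAW)@np.array([x,y,out])
def inm(p): return (magR(YAW).T@(np.array(p)-MO))
def pl(px,out,s):
    o,v=ray("wrist",px,s); a=inm(o); b=magR(YAW).T@v
    return (a+b*(out-a[2])/b[2]).round(4)
E
python3 - <<'E'
from h import *
print(delta(mouthpt(0,-.001,.235),toolR(YAW)))
E
```

```text
(array([ 0.352,  0.059, -1.818]), array([0.003, 0.006, 0.014]))
```

{"api": "servo_tool", "payload": {"commands": [20, 0.09, 0.015, -0.455, 0, 0, 0, 20, 0.09, 0.015, -0.455, 0, 0, 0, 20, 0.09, 0.015, -0.455, 0, 0, 0.01, 20, 0.082, 0.014, -0.453, 0, 0, 0, 20, 0, 0, 0, 0, 0, 0]}}

```text
clock: 8.32
position: [0.4597, 0.2265, 0.3656]
tool_rot: [0.641, 0.757, 0.098, 0.084]
force: [-0.0, 0.0, -2.0]
width: 0.361
grasp_force: 59.7
```

Run:
```python
from h import *
s=sense(); print(s["clock"],inm(s["position"]).round(4))
for c in("wrist",):
    im=save(c,"w4").astype(int)
red=(im[:,:,0]>100)&(im[:,:,1]<70)&(im[:,:,2]<70)
n,l,st,ce=cv2.connectedComponentsWithStats(red.astype(np.uint8)); k=1+np.argmax(st[1:,4]); print(st[k])
for row in range(st[k][1],st[k][1]+st[k][3],3):
    c=np.where(l[row]==k)[0]; print(row,c.min(),c.max(),pl((c.min(),row),.028,s)[:2],pl((c.max(),row),.028,s)[:2])
for q,o in(("mouth",0),("seat",.023),("cell_stored_button",-.01),("cell_stored",-.01)):
    for d in pinpoint("wrist",q): print(q,np.round(d["centre"]),round(d["score"],2),pl(d["centre"],o,s))
x,y=st[k][0]+st[k][2]//2,st[k][1]
cv2.imwrite("pics/c4.png",cv2.resize(im[60:310,150:350].astype(np.uint8)[:,:,::-1],(480,600),interpolation=2))
```

```text
8.325 [-0.0004 -0.0012  0.2337]
[ 212  151   83   21 1481]
151 234 281 [-0.0117  0.047 ] [0.0163 0.047 ]
154 223 284 [-0.0183  0.0452] [0.0181 0.0452]
157 221 286 [-0.0196  0.0434] [0.0194 0.0434]
160 219 288 [-0.0208  0.0416] [0.0206 0.0416]
163 212 294 [-0.0251  0.0398] [0.0243 0.0398]
166 212 294 [-0.0252  0.0379] [0.0244 0.0379]
169 213 294 [-0.0246  0.0361] [0.0244 0.0361]
cell_stored_button [253. 170.] 0.82 [-0.0004  0.0278 -0.01  ]
```

View pics/c4.png

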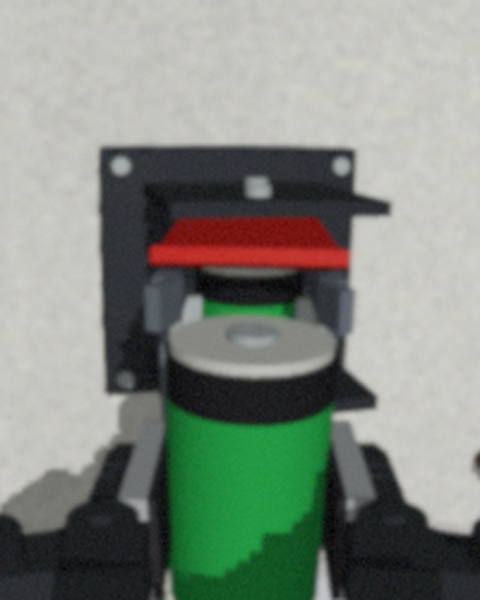

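Run:
```python
from h import *
s=sense()
for r in (191,192,193): print(pl((254,r),.0737+.0165,s))
print(pl((254,(337/2.4)+60),.0737,s), delta(mouthpt(0,-.001,.160+.028),toolR(YAW)),delta(mouthpt(0,-.001,.160+.023),toolR(YAW)))
```

```text
[0.0014 0.0397 0.0902]
[0.0014 0.0393 0.0902]
[0.0014 0.0389 0.0902]
[0.0016 0.0305 0.0737] (array([ 0.24 ,  0.034, -0.933]), array([-0.001,  0.018, -0.005])) (array([ 0.265,  0.038, -1.03 ]), array([-0.001,  0.018, -0.005]))
```

Run:
```python
from h import *
from scipy.optimize import least_squares
s=sense()
im=cv2.imread("pics/w4.png").astype(int); print([im[r,254].tolist() for r in range(186,224,2)])
m=magR(YAW)
w=lambda y,o,x=0: proj("wrist",MO+m@np.array([x,y,o]),s)
# obs: top row 192, bottom row 217.5, cols 220,290.4
f=lambda p:[w(p[0],p[1]+.0165,p[2])[1]-192,w(p[0],p[1]-.0165,p[2])[1]-217.5,w(p[0],p[1],p[2]-.0165)[0]-220,w(p[0],p[1],p[2]+.0165)[0]-290.4]
r=least_squares(f,[.03,.07,0],x_scale=.01); print(r.x,r.fun, w(.0295,.0737+.0165),w(.0295,.0737-.0165))
```

```text
[[34, 45, 30], [59, 125, 37], [84, 150, 69], [124, 138, 126], [123, 128, 124], [121, 121, 116], [119, 119, 115], [142, 143, 136], [165, 166, 160], [148, 151, 148], [131, 136, 135], [129, 134, 134], [129, 135, 134], [166, 171, 170], [182, 188, 188], [155, 160, 160], [67, 68, 68], [29, 30, 32], [32, 29, 32]]
[0.01987818 0.04291186 0.0025168 ] [ 19.58985464 -23.52182568   6.68782795  -6.70598987] [250.53476622 214.68042821] [250.77698059 192.78023695]
```

Run:
```python
from h import *
print(delta(mouthpt(-.001,0,.160+.040),toolR(YAW)),delta(mouthpt(-.001,0,.160+.024),toolR(YAW)), magR(YAW).round(3))
```

```text
(array([ 0.156,  0.04 , -0.707]), array([-0.001,  0.018, -0.005])) (array([ 0.238,  0.053, -1.016]), array([-0.001,  0.018, -0.005])) [[ 0.953 -0.165 -0.255]
 [ 0.159  0.986 -0.043]
 [ 0.259  0.     0.966]]
```

{"api": "servo_tool", "payload": {"commands": [20, 0.078, 0.02, -0.353, 0, 0.018, 0, 20, 0.078, 0.02, -0.354, 0, 0, 0, 20, 0, 0, 0, 0, 0, 0, 20, 0.041, 0.007, -0.155, 0, 0, 0, 20, 0, 0, 0, 0, 0, 0]}}

```text
clock: 9.2
position: [0.4698, 0.2296, 0.323]
tool_rot: [0.64, 0.757, 0.099, 0.084]
force: [5.3, 0.3, -1.0]
width: 0.363
grasp_force: 59.9
```

{"api": "servo_tool", "payload": {"commands": [20, 0.041, 0.007, -0.155, 0, 0, 0, 20, 0, 0, 0, 0, 0, 0]}}

```text
clock: 9.45
position: [0.4718, 0.2295, 0.3154]
tool_rot: [0.64, 0.757, 0.098, 0.084]
force: [3.0, -7.2, 1.0]
width: 0.356
grasp_force: 60.2
```

Run:
```python
from h import *
s=sense(); print(s["clock"],inm(s["position"]).round(4),s["force"], delta(mouthpt(-.001,0,.160+.024),toolR(YAW)))
```

```text
9.45 [-0.0014 -0.0003  0.1819] [ 2.9507482  -7.17820759  0.95101827] (array([-0.004,  0.006,  0.042]), array([ 0.013, -0.011, -0.005]))
```

{"api": "servo_tool", "payload": {"commands": [20, 0.004, -0.03, 0, 0, 0, 0, 50, 0, 0, 0, 0, 0, 0, 50, 0, 0, 0, 0, 0, 0, 50, 0, 0, 0, 0, 0, 0]}}

```text
clock: 9.95
position: [0.4716, 0.2284, 0.3162]
tool_rot: [0.64, 0.757, 0.099, 0.084]
force: [0.1, -0.3, -0.5]
width: 0.585
grasp_force: 0.0
```

Run:
```python
from h import *
s=sense(); print(s["clock"],inm(s["position"]).round(4),s["force"],s["width"], delta(mouthpt(0,0,.182+.06),toolR(YAW)))
```

```text
9.95 [-0.0015 -0.0013  0.1828] [ 0.0773314  -0.30351213 -0.50538607] 0.5845543774130181 (array([-0.278, -0.02 ,  1.152]), array([ 0.003, -0.012, -0.008]))
```

Now I'll retreat 60 mm along the tube, shut the fingers and look.

{"api": "servo_tool", "payload": {"commands": [50, -0.12, -0.02, 0.46, 0, 0, 0, 50, -0.16, 0, 0.69, 0, 0, 0, 0, 0, 0, 0, 0, 0, 0, 0, 0, 0, 0, 0, 0, 0, 0, 0, 0, 0, 0, 0, 0, 0, 0, 0, 0, 0, 0, 0]}}

```text
clock: 10.7
position: [0.4578, 0.2274, 0.3731]
tool_rot: [0.64, 0.757, 0.099, 0.084]
force: [-0.5, 0.1, -0.2]
width: -0.001
grasp_force: 0.0
```

Run:
```python
from h import *
s=sense(); print(s["clock"],inm(s["position"]).round(4),s["width"],s["force"])
a=save("wrist","w5"); b=save("side","s5")
cv2.imwrite("pics/c5.png",np.hstack([cv2.resize(a[80:320,150:350],(500,600),interpolation=2),cv2.resize(b[190:290,180:230],(300,600),interpolation=2)])[:,:,::-1])
```

```text
10.7 [-1.000e-04 -1.000e-04  2.414e-01] -0.000972994923022479 [-0.50624341  0.09761602 -0.18994572]
```

View pics/c5.png

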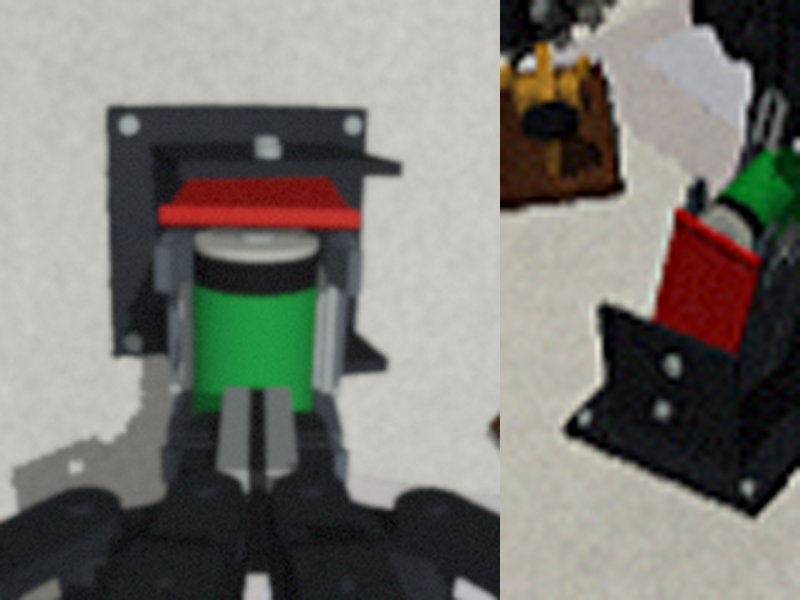

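The first green cell lies in the seat, button to the red plate, and the fingers are shut above its middle. I'll descend to find contact.

{"api": "servo_tool", "payload": {"commands": [0, 0.07, 0.012, -0.27, 0, 0, 0, 0, 0.073, 0.012, -0.276, 0, 0, 0, 0, 0, 0, 0, 0, 0, 0]}}

```text
clock: 11.18
position: [0.465, 0.2285, 0.345]
tool_rot: [0.64, 0.757, 0.098, 0.083]
force: [-1.1, -0.4, 2.9]
width: 0.0
grasp_force: 1.8
```

{"api": "servo_tool", "payload": {"commands": [0, 0.02, 0.003, -0.077, 0, 0, 0, 0, 0, 0, 0, 0, 0, 0]}}

```text
clock: 11.42
position: [0.466, 0.2287, 0.3428]
tool_rot: [0.64, 0.757, 0.099, 0.084]
force: [-0.5, -1.0, 2.6]
width: -0.001
grasp_force: 1.6
```

{"api": "servo_tool", "payload": {"commands": [0, 0.02, 0.003, -0.077, 0, 0, 0, 0, 0, 0, 0, 0, 0, 0]}}

```text
clock: 11.68
position: [0.4669, 0.2288, 0.339]
tool_rot: [0.64, 0.757, 0.099, 0.084]
force: [-0.9, -2.0, 3.3]
width: 0.0
grasp_force: 1.7
```

{"api": "servo_tool", "payload": {"commands": [0, 0.02, 0.003, -0.077, 0, 0, 0, 0, 0, 0, 0, 0, 0, 0]}}

```text
clock: 11.92
position: [0.4679, 0.229, 0.3351]
tool_rot: [0.64, 0.757, 0.099, 0.084]
force: [-0.9, -2.5, 3.8]
width: 0.001
grasp_force: 1.8
```

Run:
```python
from h import *
s=sense(); print(s["clock"],inm(s["position"]).round(4),s["width"],s["force"],s["ft_torque"])
b=save("side","s6");t=save("wrist","w6")
cv2.imwrite("pics/c6.png",np.hstack([cv2.resize(t[80:320,150:350],(500,600),interpolation=2),cv2.resize(b[190:290,180:230],(300,600),interpolation=2)])[:,:,::-1])
```

```text
11.925 [-1.00e-04 -2.00e-04  2.02e-01] 0.0011642801544863616 [-0.88008226 -2.47128808  3.82998076] [-0.38629711  0.00183242 -0.14790348]
```

View pics/c6.png

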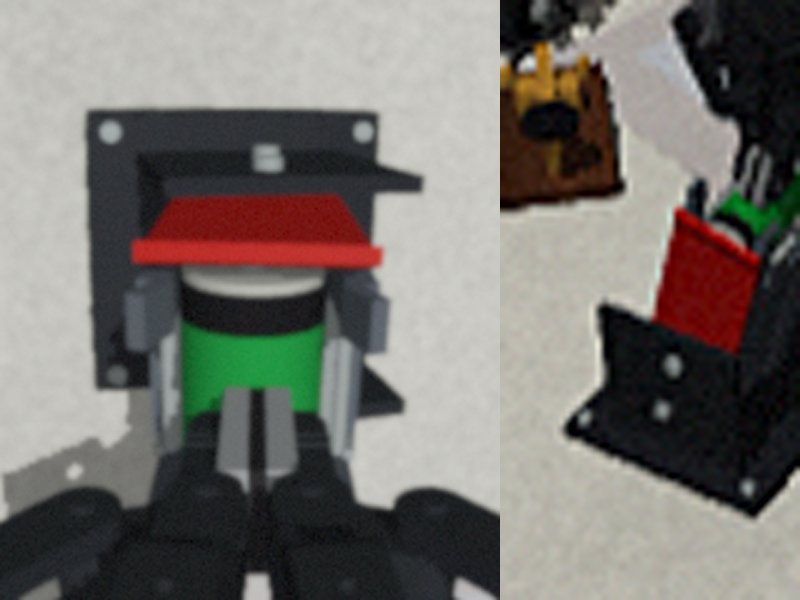

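Side and wrist views show the cell going down between the end plates as pressed. Continuing in small steps.

{"api": "servo_tool", "payload": {"commands": [0, 0.02, 0.003, -0.077, 0, 0, 0, 0, 0, 0, 0, 0, 0, 0]}}

```text
clock: 12.28
position: [0.469, 0.2292, 0.3314]
tool_rot: [0.64, 0.757, 0.099, 0.084]
force: [-0.7, -2.1, 5.5]
width: -0.003
grasp_force: 2.9
```

{"api": "servo_tool", "payload": {"commands": [0, 0.02, 0.003, -0.077, 0, 0, 0, 0, 0, 0, 0, 0, 0, 0]}}

```text
clock: 12.52
position: [0.47, 0.2293, 0.3277]
tool_rot: [0.64, 0.757, 0.099, 0.084]
force: [-0.2, -2.5, 6.6]
width: -0.002
grasp_force: 3.2
```

{"api": "servo_tool", "payload": {"commands": [0, 0.02, 0.003, -0.077, 0, 0, 0, 0, 0, 0, 0, 0, 0, 0]}}

```text
clock: 12.78
position: [0.471, 0.2295, 0.3239]
tool_rot: [0.64, 0.757, 0.1, 0.084]
force: [-0.4, -3.4, 5.9]
width: -0.001
grasp_force: 2.9
```

{"api": "servo_tool", "payload": {"commands": [0, 0.02, 0.003, -0.077, 0, 0, 0, 0, 0, 0, 0, 0, 0, 0]}}

```text
clock: 13.02
position: [0.472, 0.2296, 0.3199]
tool_rot: [0.64, 0.757, 0.099, 0.084]
force: [1.3, -2.4, 4.5]
width: 0.002
grasp_force: 2.5
```

{"api": "servo_tool", "payload": {"commands": [0, 0.02, 0.003, -0.077, 0, 0, 0, 0, 0, 0, 0, 0, 0, 0]}}

```text
clock: 13.28
position: [0.473, 0.2298, 0.316]
tool_rot: [0.64, 0.757, 0.099, 0.084]
force: [0.1, -2.4, 4.1]
width: 0.005
grasp_force: 1.9
```

{"api": "servo_tool", "payload": {"commands": [0, 0.02, 0.003, -0.077, 0, 0, 0, 0, 0, 0, 0, 0, 0, 0]}}

```text
clock: 13.52
position: [0.4739, 0.2299, 0.3121]
tool_rot: [0.64, 0.757, 0.099, 0.084]
force: [-1.9, -3.2, 6.2]
width: 0.003
grasp_force: 3.3
```

Run:
```python
from h import *
s=sense(); print(s["clock"],inm(s["position"]).round(4),s["width"],s["force"],s["ft_torque"])
b=save("side","s7");t=save("wrist","w7");d=save("top","t7")
cv2.imwrite("pics/c7.png",np.hstack([cv2.resize(t[80:320,150:350],(500,600),interpolation=2),cv2.resize(b[190:290,180:230],(300,600),interpolation=2)])[:,:,::-1])
```

```text
13.525 [-0.0002 -0.0002  0.1782] 0.002870047299924538 [-1.91094366 -3.15112968  6.2030595 ] [-0.5067882   0.09536104 -0.12452471]
```

View pics/c7.png

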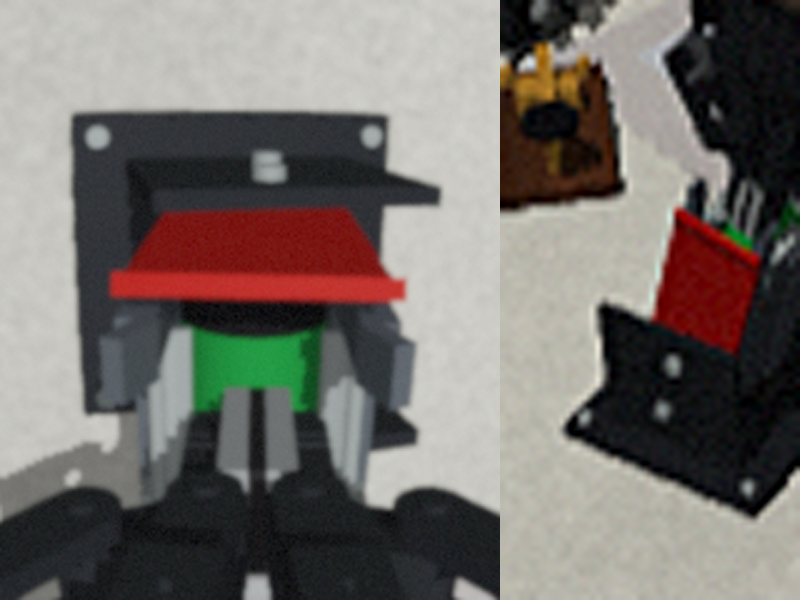

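The cell is now mostly below the plate lip. I've viewed all ten pictures I'm allowed, so from here I work from numbers. First, the fingertip length, from where the shut tips show (row about 236).

Run:
```python
from h import *
s=sense(); M=R.from_quat(s["tool_rot"]).as_matrix()
for L in(.16,.165,.17,.175,.18): print(L,[proj("wrist",s["position"]+M@np.array([x,.004,L]),s).round(1).tolist() for x in(.011,-.011)])
im=cv2.imread("pics/w7.png"); print([ (r,im[r,247].tolist()) for r in range(226,250,2)])
```

```text
0.16 [[260.6, 241.9], [260.1, 280.1]]
0.165 [[260.4, 237.6], [259.9, 275.0]]
0.17 [[260.1, 233.5], [259.7, 270.2]]
0.175 [[259.9, 229.7], [259.5, 265.7]]
0.18 [[259.7, 226.1], [259.3, 261.4]]
[(226, [68, 153, 35]), (228, [69, 153, 36]), (230, [67, 154, 35]), (232, [67, 152, 36]), (234, [86, 140, 67]), (236, [113, 119, 108]), (238, [114, 112, 109]), (240, [114, 114, 108]), (242, [114, 114, 109]), (244, [115, 113, 110]), (246, [115, 114, 111]), (248, [117, 115, 113])]
```

{"api": "servo_tool", "payload": {"commands": [0, 0.01, 0.0015, -0.039, 0, 0, 0, 0, 0, 0, 0, 0, 0, 0]}}

```text
clock: 13.92
position: [0.4744, 0.23, 0.3103]
tool_rot: [0.64, 0.757, 0.099, 0.084]
force: [-1.2, -2.7, 7.8]
width: 0.003
grasp_force: 3.5
```

{"api": "servo_tool", "payload": {"commands": [0, 0.01, 0.0015, -0.039, 0, 0, 0, 0, 0, 0, 0, 0, 0, 0]}}

```text
clock: 14.18
position: [0.4749, 0.2301, 0.3083]
tool_rot: [0.64, 0.757, 0.099, 0.084]
force: [-0.7, -2.9, 7.5]
width: -0.004
grasp_force: 3.5
```

{"api": "servo_tool", "payload": {"commands": [0, 0, 0, 0, 0, 0, 0, 0, 0, 0, 0, 0, 0, 0]}}

```text
clock: 14.42
position: [0.4749, 0.2301, 0.3084]
tool_rot: [0.64, 0.757, 0.099, 0.084]
force: [-0.8, -4.1, 7.2]
width: -0.001
grasp_force: 3.5
```

{"api": "servo_tool", "payload": {"commands": [0, -0.0075, -0.001, 0.029, 0, 0, 0, 0, 0, 0, 0, 0, 0, 0]}}

```text
clock: 14.68
position: [0.4745, 0.23, 0.3099]
tool_rot: [0.64, 0.757, 0.099, 0.084]
force: [-2.0, -3.8, 8.9]
width: 0.001
grasp_force: 4.2
```

{"api": "servo_tool", "payload": {"commands": [0, -0.0075, -0.001, 0.029, 0, 0, 0, 0, 0, 0, 0, 0, 0, 0]}}

```text
clock: 14.92
position: [0.4741, 0.23, 0.3113]
tool_rot: [0.64, 0.757, 0.099, 0.084]
force: [-2.2, -4.1, 8.2]
width: 0.004
grasp_force: 4.2
```

{"api": "servo_tool", "payload": {"commands": [0, -0.0075, -0.001, 0.029, 0, 0, 0, 0, 0, 0, 0, 0, 0, 0]}}

```text
clock: 15.18
position: [0.4738, 0.2299, 0.3127]
tool_rot: [0.64, 0.757, 0.099, 0.084]
force: [0.0, -3.1, 7.9]
width: -0.003
grasp_force: 3.8
```

{"api": "servo_tool", "payload": {"commands": [0, -0.0075, -0.001, 0.029, 0, 0, 0, 0, 0, 0, 0, 0, 0, 0]}}

```text
clock: 15.42
position: [0.4734, 0.2299, 0.314]
tool_rot: [0.64, 0.757, 0.099, 0.084]
force: [-0.8, -3.3, 7.0]
width: -0.001
grasp_force: 3.6
```

Not latched yet, because force persisted as I backed off. I'll press deeper.

{"api": "servo_tool", "payload": {"commands": [0, 0.02, 0.003, -0.077, 0, 0, 0, 0, 0.015, 0.002, -0.058, 0, 0, 0, 0, 0, 0, 0, 0, 0, 0]}}

```text
clock: 15.8
position: [0.4752, 0.2302, 0.3071]
tool_rot: [0.64, 0.757, 0.099, 0.084]
force: [-1.6, -1.9, 6.7]
width: 0.002
grasp_force: 3.6
```

{"api": "servo_tool", "payload": {"commands": [0, 0.005, 0.001, -0.02, 0, 0, 0, 0, 0, 0, 0, 0, 0, 0]}}

```text
clock: 16.05
position: [0.4754, 0.2302, 0.3064]
tool_rot: [0.64, 0.757, 0.099, 0.084]
force: [-2.3, -2.5, 8.8]
width: 0.0
grasp_force: 4.0
```

{"api": "servo_tool", "payload": {"commands": [0, 0.005, 0.001, -0.02, 0, 0, 0, 0, 0, 0, 0, 0, 0, 0]}}

```text
clock: 16.3
position: [0.4757, 0.2302, 0.3054]
tool_rot: [0.64, 0.757, 0.099, 0.084]
force: [-1.1, -3.1, 7.3]
width: -0.001
grasp_force: 4.1
```

Run:
```python
from h import *
s=sense(); print(s["clock"],inm(s["position"]).round(4),s["force"],s["ft_torque"])
```

```text
16.3 [-1.000e-04 -2.000e-04  1.713e-01] [-1.13626767 -3.07525682  7.28531029] [-0.56447864  0.0759266  -0.13008996]
```

{"api": "servo_tool", "payload": {"commands": [0, 0.0075, 0.001, -0.029, 0, 0, 0, 0, 0, 0, 0, 0, 0, 0]}}

```text
clock: 16.55
position: [0.4761, 0.2303, 0.3039]
tool_rot: [0.64, 0.757, 0.099, 0.084]
force: [-1.4, -3.6, 7.7]
width: 0.002
grasp_force: 4.0
```

{"api": "servo_tool", "payload": {"commands": [0, -0.015, -0.002, 0.058, 0, 0, 0, 0, -0.01, -0.002, 0.039, 0, 0, 0, 0, 0, 0, 0, 0, 0, 0]}}

```text
clock: 16.92
position: [0.4747, 0.2301, 0.3089]
tool_rot: [0.64, 0.757, 0.099, 0.084]
force: [-3.1, -4.2, 8.3]
width: -0.002
grasp_force: 4.6
```

{"api": "servo_tool", "payload": {"commands": [0, -0.01, -0.002, 0.039, 0, 0, 0, 0, -0.01, -0.002, 0.039, 0, 0, 0, 0, 0, 0, 0, 0, 0, 0]}}

```text
clock: 17.3
position: [0.4737, 0.2299, 0.3127]
tool_rot: [0.64, 0.757, 0.099, 0.084]
force: [-2.0, -3.9, 8.1]
width: -0.001
grasp_force: 4.3
```

Run:
```python
from h import *
save("wrist","w8")
c=get_calibration("wrist"); f=192/np.tan(np.radians(c["fov_y"]/2)); T=np.array(c["tool_from_camera"])
def tool(px,L):
    d=np.array([px[0]-c["cx"],px[1]-c["cy"]]);r=np.hypot(*d);t=r/f;v=T[:3,:3]@np.r_[d/r*np.sin(t),np.cos(t)];o=T[:3,3]
    return ((o+v*(L-o[2])/v[2])*1000).round(1)[:2]
for n in("w6","w7","w8"):
    im=cv2.imread(f"pics/{n}.png").astype(int); g=(im[:,:,1]>1.4*im[:,:,2])&(im[:,:,1]>1.4*im[:,:,0])&(im[:,:,1]>45)
    print(n)
    for r in range(204,246,4):
        x=np.where(g[r,200:310])[0]+200
        if len(x): print(r,x.min(),x.max(),tool((x.min(),r),.185),tool((x.max(),r),.185))
    # vertical profile on axis col 253
    print([ (r,im[r,253-12].tolist()) for r in range(188,222,2)])
```

```text
w6
208 223 223 [ 19.7 -16.2] [ 19.7 -16.2]
212 223 279 [ 17.4 -16.3] [17.4 14.8]
216 223 279 [ 15.  -16.4] [15.  14.9]
220 223 278 [ 12.6 -16.5] [12.6 14.4]
224 223 278 [ 10.2 -16.6] [10.2 14.4]
228 223 277 [  7.7 -16.6] [ 7.8 13.9]
232 223 277 [  5.2 -16.7] [ 5.3 14. ]
236 223 277 [  2.7 -16.8] [ 2.8 14.1]
240 223 277 [  0.2 -16.9] [ 0.2 14.2]
244 223 276 [ -2.4 -17. ] [-2.3 13.7]
[(188, [88, 92, 91]), (190, [112, 116, 116]), (192, [134, 139, 139]), (194, [166, 171, 171]), (196, [162, 167, 167]), (198, [83, 88, 88]), (200, [32, 28, 28]), (202, [29, 25, 27]), (204, [26, 21, 29]), (206, [26, 26, 25]), (208, [31, 28, 29]), (210, [29, 30, 31]), (212, [32, 31, 26]), (214, [46, 97, 30]), (216, [60, 140, 32]), (218, [63, 144, 33]), (220, [61, 143, 27])]
w7
212 227 278 [ 17.4 -14.1] [17.4 14.2]
216 227 277 [ 15.  -14.1] [15.  13.7]
220 227 277 [ 12.6 -14.2] [12.6 13.8]
224 227 277 [ 10.2 -14.3] [10.2 13.9]
228 227 277 [  7.7 -14.4] [ 7.8 13.9]
232 228 277 [  5.3 -13.9] [ 5.3 14. ]
236 228 276 [  2.8 -13.9] [ 2.8 13.5]
240 228 276 [  0.2 -14. ] [ 0.2 13.6]
244 228 275 [ -2.3 -14.1] [-2.3 13.
[... 380 characters left out ...]
 278 [ 17.4 -14.1] [17.4 14.2]
216 227 277 [ 15.  -14.1] [15.  13.7]
220 227 277 [ 12.6 -14.2] [12.6 13.8]
224 227 277 [ 10.2 -14.3] [10.2 13.9]
228 227 276 [  7.7 -14.4] [ 7.8 13.4]
232 228 276 [  5.3 -13.9] [ 5.3 13.5]
236 228 276 [  2.8 -13.9] [ 2.8 13.5]
240 228 276 [  0.2 -14. ] [ 0.2 13.6]
244 228 275 [ -2.3 -14.1] [-2.3 13.1]
[(188, [29, 31, 142]), (190, [43, 43, 186]), (192, [47, 50, 194]), (194, [43, 47, 193]), (196, [47, 50, 193]), (198, [38, 43, 162]), (200, [19, 18, 61]), (202, [19, 16, 13]), (204, [19, 8, 18]), (206, [21, 17, 14]), (208, [26, 24, 25]), (210, [29, 26, 24]), (212, [32, 32, 30]), (214, [46, 91, 33]), (216, [65, 141, 34]), (218, [61, 144, 27]), (220, [65, 146, 37])]
```

{"api": "servo_tool", "payload": {"commands": [0, 0.025, 0.004, -0.097, 0, 0, 0, 0, 0.02, 0.004, -0.077, 0, 0, 0, 0, 0, 0, 0, 0, 0, 0]}}

```text
clock: 17.73
position: [0.476, 0.2303, 0.3037]
tool_rot: [0.64, 0.757, 0.099, 0.084]
force: [-3.0, -3.0, 6.7]
width: -0.001
grasp_force: 3.8
```

{"api": "servo_tool", "payload": {"commands": [0, 0.0075, 0.001, -0.029, 0, 0, 0, 0, 0, 0, 0, 0, 0, 0]}}

```text
clock: 17.98
position: [0.4764, 0.2304, 0.3025]
tool_rot: [0.64, 0.757, 0.099, 0.084]
force: [-1.6, -1.4, 7.5]
width: -0.0
grasp_force: 3.9
```

{"api": "servo_tool", "payload": {"commands": [0, 0.0075, 0.001, -0.029, 0, 0, 0, 0, 0, 0, 0, 0, 0, 0]}}

```text
clock: 18.23
position: [0.4768, 0.2304, 0.3011]
tool_rot: [0.64, 0.757, 0.099, 0.084]
force: [-1.7, -2.3, 8.1]
width: -0.002
grasp_force: 4.1
```

Run:
```python
from h import *
s=sense(); print(s["clock"],inm(s["position"]).round(4),s["force"],s["ft_torque"])
```

```text
18.225 [-0.0002 -0.0002  0.1668] [-1.67560403 -2.3484815   8.14216   ] [-0.4902318   0.08756899 -0.10989269]
```

{"api": "servo_tool", "payload": {"commands": [0, 0.005, 0.001, -0.02, 0, 0, 0, 0, 0, 0, 0, 0, 0, 0]}}

```text
clock: 18.48
position: [0.4771, 0.2304, 0.3001]
tool_rot: [0.64, 0.757, 0.099, 0.084]
force: [-0.6, -3.8, 8.5]
width: 0.003
grasp_force: 4.4
```

{"api": "servo_tool", "payload": {"commands": [0, 0.005, 0.001, -0.02, 0, 0, 0, 0, 0, 0, 0, 0, 0, 0]}}

```text
clock: 18.73
position: [0.4773, 0.2305, 0.2992]
tool_rot: [0.64, 0.757, 0.099, 0.084]
force: [-2.1, -4.0, 8.8]
width: -0.001
grasp_force: 4.5
```

{"api": "servo_tool", "payload": {"commands": [0, 0.005, 0.001, -0.02, 0, 0, 0, 0, 0, 0, 0, 0, 0, 0]}}

```text
clock: 18.98
position: [0.4776, 0.2305, 0.2982]
tool_rot: [0.64, 0.757, 0.099, 0.084]
force: [-2.2, -2.8, 8.6]
width: 0.0
grasp_force: 4.6
```

{"api": "servo_tool", "payload": {"commands": [0, -0.015, -0.002, 0.058, 0, 0, 0, 0, -0.01, -0.002, 0.039, 0, 0, 0, 0, 0, 0, 0, 0, 0, 0]}}

```text
clock: 19.35
position: [0.4763, 0.2303, 0.3031]
tool_rot: [0.64, 0.757, 0.099, 0.084]
force: [-3.2, -3.9, 9.2]
width: -0.0
grasp_force: 5.0
```

Run:
```python
from h import *
s=sense(); q=s["tool_rot"]; print(inm(s["position"]).round(4),s["force"])
save("wrist","w9"); save("side","s9"); save("top","t9")
P={"w4":(-.0004,-.0012,.2337),"w5":(-.0001,-.0001,.2414),"w6":(-.0001,-.0002,.2020),"w7":(-.0002,-.0002,.1782),"w9":tuple(inm(s["position"]))}
lo=[];hi=[];obsL=[];obsR=[]
for n,p in P.items():
    im=cv2.imread(f"pics/{n}.png").astype(int); red=(im[:,:,2]>90)&(im[:,:,1]<70)&(im[:,:,0]<70)
    k,l,st,ce=cv2.connectedComponentsWithStats(red.astype(np.uint8)); k=1+np.argmax(st[1:,4]); x,y,w,h=st[k][:4]
    ss={"position":mouthpt(*p),"tool_rot":q}
    col=np.where(l[:,253]==k)[0]; br=col.max()+.5
    print(n,st[k][:4],br, np.ptp(np.where((l==k).sum(1)>0)[0]))
    lo.append(ray("wrist",(253,br),ss))
    obsL.append(ray("wrist",(x,br-2),ss)); obsR.append(ray("wrist",(x+w-1,br-2),ss))
print(inm(tri(lo)).round(4),inm(tri(obsL)).round(4),inm(tri(obsR)).round(4))
for c in("side","top"):
  for j in("catch_near","follower","cell_green_a","seat","mouth","cell_stored_button"):
    d=pinpoint(c,j)+[]; print(c,j,[(np.round(e["centre"]).tolist(),round(e["score"],2)) for e in d][:6])
```

```text
[-0.0002 -0.0002  0.1689] [-3.24782857 -3.86543881  9.17038563]
w4 [212 151  83  21] 171.5 20
w5 [213 151  81  21] 170.5 20
w6 [202 158 100  30] 185.5 29
w7 [193 163 118  39] 200.5 38
w9 [189 165 126  44] 207.5 43
[-0.      0.0347  0.0274] [-0.0246  0.0372  0.0328] [0.0245 0.0362 0.0285]Traceback (most recent call last):
  File "<stdin>", line 17, in <module>
ValueError: it knows: cell_green, cell_green_a_button, cell_green_b_button, cell_orange, cell_stored, cell_stored_button, charger, handheld, headphones, keyer_box, magazine, mouse, mouth, mug, paddle_key, seat, s
```

Run:
```python
from h import *
c=get_calibration("wrist"); f=192/np.tan(np.radians(c["fov_y"]/2)); T=np.array(c["tool_from_camera"])
def tool(px,L):
    d=np.array([px[0]-c["cx"],px[1]-c["cy"]]);r=np.hypot(*d);t=r/f;v=T[:3,:3]@np.r_[d/r*np.sin(t),np.cos(t)];o=T[:3,3]
    return ((o+v*(L-o[2])/v[2])*1000).round(1)[0]
for n in("w4","w5","w6","w7","w9"):
    im=cv2.imread(f"pics/{n}.png").astype(float)
    # first strong black->green transition going down at col 253
    p=im[:,250:257,1].mean(1)-im[:,250:257,2].mean(1)
    r=[i for i in range(170,245) if p[i]>40 and p[i-6]<20]
    # last: silver->black
    print(n,r[:1],[ (i) for i in range(170,240) if im[i,253].max()<60][:1], [(L,tool((253,r[0]-1),L)) for L in ((.1435,.146,) if n=="w4" else (.195,.2,.205) if n=="w5" else (.16,.163,.166,.169,.172))])
```

```text
w4 [187] [176] [(0.1435, np.float64(43.2)), (0.146, np.float64(42.5))]
w5 [198] [186] [(0.195, np.float64(23.1)), (0.2, np.float64(21.5)), (0.205, np.float64(20.0))]
w6 [214] [200] [(0.16, np.float64(25.9)), (0.163, np.float64(24.8)), (0.166, np.float64(23.7)), (0.169, np.float64(22.6)), (0.172, np.float64(21.5))]
w7 [215] [201] [(0.16, np.float64(25.4)), (0.163, np.float64(24.3)), (0.166, np.float64(23.2)), (0.169, np.float64(22.1)), (0.172, np.float64(21.0))]
w9 [216] [208] [(0.16, np.float64(24.9)), (0.163, np.float64(23.8)), (0.166, np.float64(22.7)), (0.169, np.float64(21.5)), (0.172, np.float64(20.4))]
```

{"api": "servo_tool", "payload": {"commands": [0, -0.025, -0.004, 0.097, 0, 0, 0, 0, -0.025, -0.004, 0.097, 0, 0, 0, 0, 0, 0, 0, 0, 0, 0]}}

```text
clock: 19.88
position: [0.4738, 0.2299, 0.3129]
tool_rot: [0.64, 0.757, 0.099, 0.084]
force: [-1.9, -3.0, 7.7]
width: 0.0
grasp_force: 4.3
```

{"api": "servo_tool", "payload": {"commands": [0, -0.025, -0.004, 0.097, 0, 0, 0, 0, 0, 0, 0, 0, 0, 0]}}

```text
clock: 20.12
position: [0.4724, 0.2299, 0.3172]
tool_rot: [0.64, 0.757, 0.099, 0.084]
force: [-0.6, 0.3, 0.1]
width: 0.001
grasp_force: 0.0
```

{"api": "servo_tool", "payload": {"commands": [0, -0.025, -0.004, 0.097, 0, 0, 0, 0, 0, 0, 0, 0, 0, 0]}}

```text
clock: 20.38
position: [0.4712, 0.2296, 0.3223]
tool_rot: [0.64, 0.757, 0.099, 0.084]
force: [0.3, -0.0, -0.9]
width: 0.002
grasp_force: 0.0
```

Run:
```python
from h import *
s=sense(); print(s["clock"],inm(s["position"]).round(4),s["force"])
save("wrist","w10")
im=cv2.imread("pics/w10.png").astype(int); g=(im[:,:,1]>1.4*im[:,:,2])&(im[:,:,1]>1.4*im[:,:,0])&(im[:,:,1]>45)
for r in range(196,246,4):
    x=np.where(g[r,200:310])[0]+200
    if len(x): print(r,x.min(),x.max())
```

```text
20.375 [-1.000e-04 -1.000e-04  1.887e-01] [ 0.31225165 -0.04135648 -0.87811778]
208 229 276
212 229 276
216 229 275
220 229 275
224 229 275
228 229 275
232 229 275
236 229 274
240 229 274
244 230 274
```

It's held: force fell to zero between TCP 0.179 and 0.1835. A light touch calibrates the tip against the held cell's top at +6.5 mm.

{"api": "servo_tool", "payload": {"commands": [0, 0.03, 0.005, -0.116, 0, 0, 0, 0, 0, 0, 0, 0, 0, 0]}}

```text
clock: 20.68
position: [0.4727, 0.2298, 0.3154]
tool_rot: [0.64, 0.757, 0.099, 0.084]
force: [-0.1, -0.8, 1.2]
width: 0.003
grasp_force: 0.0
```

{"api": "servo_tool", "payload": {"commands": [0, 0.005, 0.001, -0.02, 0, 0, 0, 0, 0, 0, 0, 0, 0, 0]}}

```text
clock: 20.92
position: [0.473, 0.2298, 0.3151]
tool_rot: [0.64, 0.757, 0.099, 0.084]
force: [-0.5, -0.5, 0.7]
width: 0.0
grasp_force: 0.0
```

{"api": "servo_tool", "payload": {"commands": [0, 0.005, 0.001, -0.02, 0, 0, 0, 0, 0, 0, 0, 0, 0, 0]}}

```text
clock: 21.18
position: [0.4733, 0.2299, 0.3143]
tool_rot: [0.64, 0.757, 0.099, 0.084]
force: [-0.6, 0.1, 1.4]
width: 0.001
grasp_force: 0.7
```

Run:
```python
from h import *
s=sense(); print(s["clock"],inm(s["position"]).round(4),s["force"])
Rt=toolR(YAW)@np.eye(3)
# next: lift 0.2 along tube then to above cell b, tool yaw -15.2
t=mouthpt(0,0,.30); Rb=R.from_euler("z",-15.1,degrees=True).as_matrix()@np.diag([1,-1,-1])
print(delta(t,Rt), (np.array([.5517,-.264,.26])-t)/.05, R.from_matrix(Rb@Rt.T).as_rotvec(degrees=True)/8)
```

```text
21.175 [-0.0002 -0.0002  0.1805] [-0.56624507  0.05357268  1.36272745]
(array([-0.607, -0.098,  2.31 ]), array([ 0.002, -0.008, -0.007])) [ 2.17561699 -9.77969522 -3.39555496] [  1.64926811   1.495465   -14.23043497]
```

{"api": "servo_tool", "payload": {"commands": [0, -0.15, -0.024, 0.57, 0, 0, 0, 0, -0.23, -0.037, 0.87, 0, 0, 0, 0, -0.227, -0.037, 0.87, 0, 0, 0, 55, 0.145, -0.652, -0.226, 0.11, 0.1, -0.949, 55, 0.145, -0.652, -0.226, 0.11, 0.1, -0.949, 55, 0.145, -0.652, -0.226, 0.11, 0.1, -0.949, 55, 0.145, -0.652, -0.226, 0.11, 0.1, -0.949, 55, 0.145, -0.652, -0.226, 0.11, 0.1, -0.949, 55, 0.145, -0.652, -0.226, 0.11, 0.1, -0.949, 55, 0.145, -0.652, -0.226, 0.11, 0.1, -0.949, 55, 0.145, -0.652, -0.226, 0.11, 0.1, -0.949, 55, 0.145, -0.652, -0.226, 0.11, 0.1, -0.949, 55, 0.145, -0.652, -0.226, 0.11, 0.1, -0.949, 55, 0.145, -0.652, -0.226, 0.11, 0.1, -0.949, 55, 0.145, -0.652, -0.226, 0.11, 0.1, -0.949, 55, 0.145, -0.652, -0.226, 0.11, 0.1, -0.949, 55, 0.145, -0.652, -0.226, 0.11, 0.1, -0.949, 55, 0.145, -0.652, -0.226, 0.11, 0.1, -0.949, 55, 0, 0, 0, 0, 0, 0]}}

```text
clock: 23.55
position: [0.5516, -0.2658, 0.2588]
tool_rot: [0.991, -0.133, -0.001, -0.001]
force: [-1.0, 0.1, 0.9]
width: 0.641
grasp_force: 0.0
```

Run:
```python
from h import *
s=sense(); print(s["clock"],s["position"].round(4),s["width"])
M=R.from_quat(s["tool_rot"]).as_matrix(); print(M.round(3).tolist())
im=save("wrist","w11")
for d in silhouettes("wrist","cell_green_a"):
    m=d["region"]; c=im[m].mean(0)
    if c[1]<1.3*c[0]: continue
    b=d["box"]; print(np.round(b),c.round())
    for px in ((b[0],b[1]-b[3]/2),(b[0],b[1]+b[3]/2),(b[0]-b[2]/2,b[1]),(b[0]+b[2]/2,b[1])):
        print((M.T@(atz("wrist",px,.06,s)-s["position"])).round(4))
for d in pinpoint("wrist","cell_green_a"): print(np.round(d["centre"]),(M.T@(atz("wrist",d["centre"],.055,s)-s["position"])).round(4))
g=(im[:,:,1].astype(int)>1.5*im[:,:,0])&(im[:,:,1]>60); n,l,st,ce=cv2.connectedComponentsWithStats(g.astype(np.uint8)); print([x.tolist() for x in st[1:] if x[4]>500])
d=delta([.5517,-.264,.214],R.from_euler("z",-15.1,degrees=True).as_matrix()@np.diag([1,-1,-1])); print(d)
# magazine state from the fixed cameras
cc=[pinpoint("top",q) if save("top","t11") is not None else 0 for q in("cell_stored_button",)]; print(cc)
```

```text
23.55 [ 0.5516 -0.2658  0.2588] 0.640764027434057
[[0.965, -0.264, -0.002], [-0.264, -0.965, 0.003], [-0.002, -0.002, -1.0]]
[252. 234.  57. 105.] [ 40. 108.  58.]
[ 0.0311 -0.0003  0.1987]
[-0.0419 -0.0003  0.1988]
[-0.0026 -0.018   0.1988]
[-0.0025  0.0174  0.1987]
[249. 229.] [-0.0013 -0.0019  0.2038]
[ 21. 315.] [-0.1047 -0.233   0.2045]
[141.  43.] [ 0.1165 -0.067   0.2036]
[[223, 207, 55, 77, 3639]]
(array([ 0.002, -0.008, -0.925]), array([-0.013,  0.002, -0.012]))
[[]]
```

{"api": "servo_tool", "payload": {"commands": [55, -0.055, 0.02, -0.3, -0.013, 0, 0, 55, 0, 0, -0.35, 0, 0, 0, 55, 0, 0, -0.15, 0, 0, 0, 55, 0, 0, -0.076, 0, 0, 0, 55, 0, 0, 0, 0, 0, 0, 20, 0, 0, 0, 0, 0, 0, 20, 0, 0, 0, 0, 0, 0, 20, 0, 0, 0, 0, 0, 0, 20, 0, 0, 0, 0, 0, 0]}}

```text
clock: 24.92
position: [0.549, -0.263, 0.2169]
tool_rot: [0.991, -0.131, 0.001, 0.0]
force: [-0.2, 1.7, 6.6]
width: 0.363
grasp_force: 59.0
```

Run:
```python
from h import *
s=sense(); print(s["clock"],s["position"].round(4),s["force"],s["width"]); p=np.r_[s["position"]]
t=mouthpt(-.001,-.001,.235+.02); print(delta(t,toolR(YAW)),p)
```

```text
24.925 [ 0.549  -0.263   0.2169] [-0.19730934  1.66994955  6.55057982] 0.3633418747964153
(array([-1.908,  9.776,  3.383]), array([-1.654, -1.488, 14.227])) [ 0.54901165 -0.2630304   0.21689157]
```

{"api": "servo_tool", "payload": {"commands": [20, 0, 0, 0.5, 0, 0, 0, 20, 0, 0, 1, 0, 0, 0, 20, 0, 0, 1, 0, 0, 0, 20, 0, 0, 0.88, 0, 0, 0, 20, -0.12, 0.611, 0, -0.1035, -0.093, 0.889, 20, -0.12, 0.611, 0, -0.1035, -0.093, 0.889, 20, -0.12, 0.611, 0, -0.1035, -0.093, 0.889, 20, -0.12, 0.611, 0, -0.1035, -0.093, 0.889, 20, -0.12, 0.611, 0, -0.1035, -0.093, 0.889, 20, -0.12, 0.611, 0, -0.1035, -0.093, 0.889, 20, -0.12, 0.611, 0, -0.1035, -0.093, 0.889, 20, -0.12, 0.611, 0, -0.1035, -0.093, 0.889, 20, -0.12, 0.611, 0, -0.1035, -0.093, 0.889, 20, -0.12, 0.611, 0, -0.1035, -0.093, 0.889, 20, -0.12, 0.611, 0, -0.1035, -0.093, 0.889, 20, -0.12, 0.611, 0, -0.1035, -0.093, 0.889, 20, -0.12, 0.611, 0, -0.1035, -0.093, 0.889, 20, -0.12, 0.611, 0, -0.1035, -0.093, 0.889, 20, -0.12, 0.611, 0, -0.1035, -0.093, 0.889, 20, -0.12, 0.611, 0, -0.1035, -0.093, 0.889]}}

```text
clock: 27.42
position: [0.4525, 0.2267, 0.3853]
tool_rot: [0.639, 0.758, 0.099, 0.085]
force: [0.9, 0.3, -2.6]
width: 0.361
grasp_force: 59.9
```

{"api": "servo_tool", "payload": {"commands": [20, 0, 0, 0, 0, 0, 0, 20, 0, 0, 0, 0, 0, 0]}}

```text
clock: 27.68
position: [0.4529, 0.2255, 0.3852]
tool_rot: [0.641, 0.756, 0.099, 0.085]
force: [0.8, -0.2, -1.5]
width: 0.364
grasp_force: 59.8
```

Run:
```python
from h import *
s=sense(); print(s["clock"],inm(s["position"]).round(4),s["force"],s["width"])
im=save("wrist","w12").astype(int)
# end-face rows at col ~253: compare with w4 (192..217)
for n in("w4","w12"):
    a=cv2.imread(f"pics/{n}.png").astype(int); print(n,[(r,a[r,253].tolist()) for r in range(184,246,3)])
    g=(a[:,:,1]>1.4*a[:,:,2])&(a[:,:,1]>1.4*a[:,:,0])&(a[:,:,1]>45)
    for r in(250,): x=np.where(g[r,190:320])[0]+190; print(x.min(),x.max())
red=(im[:,:,0]>100)&(im[:,:,1]<70)&(im[:,:,2]<70)
n,l,st,ce=cv2.connectedComponentsWithStats(red.astype(np.uint8)); k=1+np.argmax(st[1:,4]); x,y,w,h=st[k][:4]; print(st[k])
print(pl((x,y+h-3),.028,s),pl((x+w-1,y+h-3),.028,s),pl((253,y+h),.028,s))
for o in(.200,.184): print(delta(mouthpt(-.001,-.0013,o),toolR(YAW)))
```

```text
27.675 [-0.002  -0.0011  0.2544] [ 0.7522039  -0.24989808 -1.49503417] 0.36439272279489293
w4 [(184, [35, 31, 30]), (187, [40, 83, 30]), (190, [84, 150, 69]), (193, [129, 134, 131]), (196, [119, 120, 114]), (199, [127, 127, 122]), (202, [165, 166, 159]), (205, [134, 140, 138]), (208, [129, 134, 134]), (211, [145, 150, 150]), (214, [183, 188, 186]), (217, [109, 112, 112]), (220, [28, 27, 27]), (223, [32, 29, 28]), (226, [33, 29, 31]), (229, [30, 30, 32]), (232, [30, 26, 26]), (235, [30, 32, 28]), (238, [59, 136, 31]), (241, [70, 154, 38]), (244, [66, 152, 34])]
220 287
w12 [(184, [67, 152, 33]), (187, [68, 152, 35]), (190, [69, 153, 36]), (193, [86, 148, 73]), (196, [127, 132, 127]), (199, [120, 120, 113]), (202, [127, 128, 122]), (205, [164, 163, 158]), (208, [133, 137, 135]), (211, [128, 134, 133]), (214, [147, 153, 152]), (217, [181, 188, 186]), (220, [105, 108, 106]), (223, [31, 24, 25]), (226, [32, 32, 31]), (229, [28, 25, 28]), (232, [27, 28, 26]), (235, [30, 29, 31]), (238, [37, 47, 36]), (241, [64, 148, 32]), (244, [65, 151, 28])]
220 286
[ 218  148   75   18 1132]
[-0.0252  0.0361  0.028 ] [0.0247 0.0361 0.028 ] [-0.0016  0.0339  0.028 ]
(array([ 0.294,  0.051, -1.047]), array([ 0.008, -0.001,  0.016]))
(array([ 0.376,  0.064, -1.356]), array([ 0.008, -0.001,  0.016]))
```

{"api": "servo_tool", "payload": {"commands": [20, 0.1, 0.026, -0.35, 0.008, 0, 0.016, 20, 0.1, 0.026, -0.35, 0, 0, 0, 20, 0.09, 0.025, -0.347, 0, 0, 0, 20, 0, 0, 0, 0, 0, 0, 20, 0.041, 0.007, -0.145, 0, 0, 0, 20, 0, 0, 0, 0, 0, 0]}}

```text
clock: 28.48
position: [0.4695, 0.23, 0.3251]
tool_rot: [0.64, 0.757, 0.1, 0.084]
force: [1.2, 0.5, -0.9]
width: 0.362
grasp_force: 60.2
```

{"api": "servo_tool", "payload": {"commands": [20, 0.04, 0.006, -0.145, 0, 0, 0, 20, 0, 0, 0, 0, 0, 0]}}

```text
clock: 28.72
position: [0.4715, 0.2303, 0.3184]
tool_rot: [0.64, 0.757, 0.1, 0.084]
force: [-1.8, -0.4, 4.4]
width: 0.363
grasp_force: 61.0
```

Run:
```python
from h import *
s=sense(); print(s["clock"],inm(s["position"]).round(4),s["force"],s["ft_torque"])
```

```text
28.725 [-0.0008  0.0006  0.1849] [-1.79346258 -0.40015613  4.378112  ] [ 0.04568626  0.11979136 -0.0258054 ]
```

{"api": "servo_tool", "payload": {"commands": [50, 0, 0, 0, 0, 0, 0, 50, 0, 0, 0, 0, 0, 0, 50, 0, 0, 0, 0, 0, 0, 50, -0.12, -0.02, 0.46, 0, 0, 0, 50, -0.16, -0.03, 0.61, 0, 0, 0, 0, 0, 0, 0, 0, 0, 0, 0, 0, 0, 0, 0, 0, 0, 0, 0, 0, 0, 0, 0, 0, 0, 0, 0, 0, 0, 0, 0]}}

```text
clock: 29.85
position: [0.4575, 0.2278, 0.3714]
tool_rot: [0.64, 0.757, 0.099, 0.084]
force: [-0.6, 0.0, -0.3]
width: 0.001
grasp_force: 0.0
```

Run:
```python
from h import *
s=sense(); print(s["clock"],inm(s["position"]).round(4),s["width"],s["force"])
save("wrist","w13")
for n in("w5","w13"):
    a=cv2.imread(f"pics/{n}.png").astype(int); print(n,[(r,a[r,253].tolist()) for r in range(164,206,3)])
    g=(a[:,:,1]>1.4*a[:,:,2])&(a[:,:,1]>1.4*a[:,:,0])&(a[:,:,1]>45)
    for r in(202,220,234): x=np.where(g[r,190:320])[0]+190; print(r,x.min(),x.max())
print(delta(mouthpt(0,-.0002,.214),toolR(YAW)),delta(mouthpt(0,-.0002,.186),toolR(YAW)))
```

```text
29.85 [-0.0008  0.0003  0.2397] 0.0013239053382962068 [-0.62629829  0.04630939 -0.29531535]
w5 [(164, [44, 46, 183]), (167, [42, 46, 188]), (170, [38, 39, 115]), (173, [108, 109, 102]), (176, [152, 155, 149]), (179, [134, 140, 139]), (182, [172, 178, 178]), (185, [73, 76, 75]), (188, [34, 31, 31]), (191, [33, 28, 29]), (194, [31, 31, 33]), (197, [32, 48, 27]), (200, [63, 142, 30]), (203, [68, 152, 34])]
202 227 275
220 227 274
234 227 274
w13 [(164, [32, 40, 162]), (167, [47, 51, 190]), (170, [31, 35, 164]), (173, [73, 74, 82]), (176, [145, 145, 140]), (179, [136, 140, 137]), (182, [152, 159, 158]), (185, [159, 165, 164]), (188, [40, 35, 39]), (191, [29, 29, 28]), (194, [30, 26, 28]), (197, [27, 24, 28]), (200, [44, 85, 28]), (203, [65, 149, 32])]
202 228 276
220 228 275
234 228 274
(array([ 0.148,  0.013, -0.496]), array([ 0.   , -0.005, -0.011])) (array([ 0.291,  0.037, -1.036]), array([ 0.   , -0.005, -0.011]))
```

The second cell sits as the first did. I'll press to TCP 0.186, then fine steps to 0.177, which puts its top about 3 mm out.

{"api": "servo_tool", "payload": {"commands": [0, 0.08, 0.006, -0.25, 0, 0, 0, 0, 0.068, 0.007, -0.246, 0, 0, 0, 0, 0.035, 0.006, -0.135, 0, 0, 0, 0, 0.035, 0.006, -0.135, 0, 0, 0, 0, 0.035, 0.006, -0.135, 0, 0, 0, 0, 0.038, 0.006, -0.135, 0, 0, 0, 0, 0, 0, 0, 0, 0, 0]}}

```text
clock: 30.78
position: [0.4723, 0.2295, 0.3198]
tool_rot: [0.64, 0.757, 0.1, 0.084]
force: [-1.6, -3.1, 6.1]
width: -0.002
grasp_force: 3.0
```

Run:
```python
from h import *
s=sense(); print(s["clock"],inm(s["position"]).round(4),s["force"])
for o in(.180,.177):print(delta(mouthpt(0,-.0002,o),toolR(YAW)))
```

```text
30.775 [ 0.0002 -0.0003  0.1861] [-1.63030586 -3.10582632  6.0614299 ]
(array([ 0.027,  0.007, -0.118]), array([ 0.001,  0.001, -0.01 ]))
(array([ 0.042,  0.01 , -0.176]), array([ 0.001,  0.001, -0.01 ]))
```

{"api": "servo_tool", "payload": {"commands": [0, 0.014, 0.004, -0.059, 0, 0, 0, 0, 0.013, 0.003, -0.059, 0, 0, 0, 0, 0, 0, 0, 0, 0, 0]}}

```text
clock: 31.15
position: [0.4738, 0.2299, 0.3143]
tool_rot: [0.64, 0.757, 0.1, 0.085]
force: [1.7, -3.0, 6.3]
width: 0.001
grasp_force: 2.9
```

{"api": "servo_tool", "payload": {"commands": [0, 0.0075, 0.001, -0.029, 0, 0, 0, 0, 0, 0, 0, 0, 0, 0]}}

```text
clock: 31.4
position: [0.4741, 0.2299, 0.313]
tool_rot: [0.64, 0.757, 0.1, 0.085]
force: [-2.0, -3.7, 9.4]
width: -0.004
grasp_force: 4.6
```

{"api": "servo_tool", "payload": {"commands": [0, 0.0075, 0.001, -0.029, 0, 0, 0, 0, 0, 0, 0, 0, 0, 0, 0, 0, 0, 0, 0, 0, 0]}}

```text
clock: 31.78
position: [0.4744, 0.2299, 0.3115]
tool_rot: [0.64, 0.757, 0.1, 0.085]
force: [-1.1, -3.3, 9.5]
width: -0.0
grasp_force: 4.8
```

Run:
```python
from h import *
s=sense(); print(s["clock"],inm(s["position"]).round(4),s["force"])
```

```text
31.775 [ 0.0002 -0.0003  0.1775] [-1.09398133 -3.31695703  9.53650786]
```

{"api": "servo_tool", "payload": {"commands": [0, 0.003, 0, -0.013, 0, 0, 0, 0, 0, 0, 0, 0, 0, 0]}}

```text
clock: 32.02
position: [0.4746, 0.2299, 0.311]
tool_rot: [0.64, 0.757, 0.1, 0.085]
force: [-2.2, -3.1, 10.3]
width: 0.003
grasp_force: 5.3
```

{"api": "servo_tool", "payload": {"commands": [0, -0.0075, -0.001, 0.029, 0, 0, 0, 0, -0.0075, -0.001, 0.029, 0, 0, 0, 0, 0, 0, 0, 0, 0, 0]}}

```text
clock: 32.4
position: [0.4738, 0.2298, 0.3138]
tool_rot: [0.64, 0.757, 0.1, 0.085]
force: [-2.0, -3.4, 9.0]
width: -0.003
grasp_force: 5.0
```

{"api": "servo_tool", "payload": {"commands": [0, -0.005, -0.001, 0.02, 0, 0, 0, 0, 0, 0, 0, 0, 0, 0]}}

```text
clock: 32.65
position: [0.4734, 0.2299, 0.3144]
tool_rot: [0.64, 0.757, 0.1, 0.084]
force: [0.6, -1.8, 4.1]
width: 0.003
grasp_force: 1.7
```

{"api": "servo_tool", "payload": {"commands": [0, -0.005, -0.001, 0.02, 0, 0, 0, 0, 0, 0, 0, 0, 0, 0]}}

```text
clock: 32.9
position: [0.4729, 0.2299, 0.3154]
tool_rot: [0.64, 0.757, 0.1, 0.084]
force: [1.1, 0.4, -0.4]
width: -0.004
grasp_force: 0.0
```

Run:
```python
from h import *
s=sense(); print(s["clock"],inm(s["position"]).round(4),s["force"])
```

```text
32.9 [-2.000e-04 -1.000e-04  1.816e-01] [ 1.08637835  0.35523688 -0.40648579]
```

Force vanished at the same height (about 0.1807) as for the first cell, so both catches hold it. I'll retreat, stopping at 0.1887 to compare pictures numerically.

{"api": "servo_tool", "payload": {"commands": [0, -0.036, -0.006, 0.137, 0, 0, 0, 0, 0, 0, 0, 0, 0, 0]}}

```text
clock: 33.15
position: [0.4712, 0.2297, 0.3232]
tool_rot: [0.64, 0.757, 0.1, 0.084]
force: [0.6, -1.2, -0.1]
width: 0.005
grasp_force: 0.0
```

Run:
```python
from h import *
s=sense(); print(inm(s["position"]).round(4)); save("wrist","w14")
for n in("w10","w14"):
    a=cv2.imread(f"pics/{n}.png").astype(int); g=(a[:,:,1]>1.4*a[:,:,2])&(a[:,:,1]>1.4*a[:,:,0])&(a[:,:,1]>45)
    print(n,[(r,*(np.where(g[r,200:310])[0][[0,-1]]+200)) for r in(212,220,228,236,244)],[int(a[r,253,1]) for r in range(194,216,2)])
```

```text
[ 1.000e-04 -1.000e-04  1.896e-01]
w10 [(212, np.int64(229), np.int64(276)), (220, np.int64(229), np.int64(275)), (228, np.int64(229), np.int64(275)), (236, np.int64(229), np.int64(274)), (244, np.int64(230), np.int64(274))] [48, 23, 19, 13, 16, 24, 25, 37, 107, 151, 154]
w14 [(212, np.int64(228), np.int64(274)), (220, np.int64(228), np.int64(274)), (228, np.int64(228), np.int64(274)), (236, np.int64(228), np.int64(273)), (244, np.int64(229), np.int64(273))] [41, 5, 11, 12, 25, 29, 32, 41, 123, 151, 154]
```

{"api": "servo_tool", "payload": {"commands": [0, -0.2, -0.03, 0.8, 0, 0, 0, 0, -0.2, -0.03, 0.8, 0, 0, 0, 0, -0.1, 0, 0.4, 0, 0, 0, 0, 0, 0, 0, 0, 0, 0, 0, 0, 0, 0, 0, 0]}}

```text
invalid input
```

Run:
```python
from h import *
s=sense(); print(s["clock"],s["position"]); im=save("wrist","w15").astype(int)
g=(im[:,:,1]>1.4*im[:,:,2])&(im[:,:,1]>1.4*im[:,:,0])&(im[:,:,1]>45)
n,l,st,ce=cv2.connectedComponentsWithStats(g.astype(np.uint8))
for x in st[1:]:
    if x[4]>150: print(x, pl((x[0],x[1]+x[3]/2),.004,s),pl((x[0]+x[2],x[1]+x[3]/2),.004,s),pl((x[0]+x[2]/2,x[1]),.006,s),pl((x[0]+x[2]/2,x[1]+x[3]),.006,s))
```

```text
33.2 [0.47116531 0.2296457  0.32290638]
[ 228  205   48   41 1463] [-0.0136  0.0092  0.004 ] [0.0135 0.0092 0.004 ] [-0.0001  0.0221  0.006 ] [-0.0001 -0.0027  0.006 ]
```

The second cell's picture matches the first, with the green visible to ±13.5 mm, cut off by a catch on both sides. I'll retreat clear.

{"api": "servo_tool", "payload": {"commands": [0, -0.2, -0.03, 0.8, 0, 0, 0, 0, -0.2, -0.03, 0.8, 0, 0, 0, 0, -0.1, 0, 0.4, 0, 0, 0, 0, 0, 0, 0, 0, 0, 0, 0, 0, 0, 0, 0, 0, 0]}}

```text
clock: 33.88
position: [0.4463, 0.2266, 0.4214]
tool_rot: [0.64, 0.757, 0.099, 0.084]
force: [-0.2, 0.7, -0.8]
width: 0.001
grasp_force: 0.0
```

Run:
```python
from h import *
s=sense(); print(s["clock"],s["force"]); im=save("wrist","w16").astype(int)
g=(im[:,:,1]>1.4*im[:,:,2])&(im[:,:,1]>1.4*im[:,:,0])&(im[:,:,1]>45)
n,l,st,ce=cv2.connectedComponentsWithStats(g.astype(np.uint8))
for x in st[1:]:
    if x[4]>150: print(x, pl((x[0],x[1]+x[3]/2),.004,s),pl((x[0]+x[2],x[1]+x[3]/2),.004,s),pl((x[0]+x[2]/2,x[1]),.006,s))
print(sign_off())
```

```text
33.875 [-0.19622024  0.65200096 -0.81147658]
[ 233  170   35   54 1509] [-0.0166 -0.0037  0.004 ] [ 0.015  -0.0036  0.004 ] [-0.0008  0.0216  0.006 ]
the job is handed in; nothing more can be done
None
```

Both green cells are in the magazine, buttons to the red end. By force and wrist-picture readings both catches hold the top one; I have no direct catch reading or verdict. I pressed the first about 10 mm below the mouth before seeing it was caught, and handed in at 33.9 s.

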